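Clamp and brush out the cleaning pots

ROBOT

A 6-joint arm with a two-finger parallel gripper is mounted at the origin on a cart in front of the work surface, level with it; the furniture and walls round the work are solid. World frame = base frame: x ahead of the robot, y to its left, z up, the work surface at z = 0. Lengths are in m, angles in rad, forces in N, time in s.
With the tool pointing down it reaches from about 0.375 to 0.975 m from the base axis. Payload 3.8 kg.
Tool frame: the origin (TCP) lies at the very end of the fingers, on their centre line; the grasp point (between the pads) lies 19 mm behind it; z points along the fingers, y is the line along which they close (so a half turn about z gives the same grasp; the last joint's range is limited). The gripper opens to 85 mm and grips with 20 to 120 N. Pads are 22 mm wide; open, the fingers measure 114 mm over their backs; the gripper's body (76 mm by 85 mm) begins 54 mm behind the grasp point. The pads swing forward as they close: fully open they stand 13 mm farther back than shut.
Start: joints at [1.129, 0.264, 1.604, -0, 1.274, -0.037], TCP at [0.266, 0.62, 0.207] pointing down, gripper open.
Joint ranges: [-2.63, 2.63], [-0.94, 2.18], [0.31, 2.57], [-1.31, 4.45], [0, 2.66], [-2.55, 2.55]. Speed limits (rad/s): [2.57, 2.57, 3.14, 3.14, 3.14, 3.14].

INTERFACE

Orientations are given as a unit quaternion [x, y, z, w].
In Python, from plant import * gives the robot as it stands.
- The arm moves only by the tool apply_moves, never from a script. Its argument "series" is a list of rows, each a list of 3 entries, a list of its own where there are three numbers: the shift along the tool's x, y, z in units of 12 cm (1.0 is 12 cm), then the turn, a rotation vector about the tool's x, y, z in units of pi/2 rad (1.0 is pi/2 rad), then the opening in per cent of the stroke, from 0 (shut) to 100 (fully open). A call has 1 to 12 rows; each row is the pose to reach, as a shift and turn from the pose commanded when the call began, along the tool's axes at that moment; what a row does not reach only later rows make up. A row lasts 1/8 s, in which the tool goes at most 62.5 mm and 10.7 degrees, less where a joint would pass 70% of its speed; a pose out of reach is approached as far as the arm can. A call with a number of a shift or a turn outside -1 to 1 is refused whole. A call with a gripper value outside its range is refused whole. The fingers move at their own pace and stop on an object; "squeeze" is the grip in N (left out, the last holds). Time passes only in rows, so rows that repeat a pose let the fingers close. It gives the time, the measured TCP pose, the force, the opening and the grip force at its end, in the units of the state.
- get_state(): the state, without advancing time (a new reading comes with each control period).
- read_camera(name): name is "scene" or "side" or "wrist"; returns a dict with "frame" (384x512x3 uint8, red, green, blue), "K" (3x3 intrinsics, pixels), "R" (3x3) and "t" (3): a world point X has camera coordinates R X + t. Camera axes: x right, y down, z forward; pixel columns grow to the right and rows downward; lengths in m; the calibration is good to about 2 mm. A picture is of the moment at which its call begins. There is no depth.
- finish_job(): hands the job in; it is judged then, once.
The state is a dict: "time": time; "joint_pos": joint angles; "dq": joint speeds; "joint_torque": joint torques, N m; "eef_pos": TCP position; "tcp_rot": TCP orientation; "wrist_force": force on the tool from outside, world axes, zero at the start; "torque": the same for the moment, N m; "finger_gap": opening from 0.0 (shut) to 1.0 (fully open); "grasp_force": force on a finger pad.
Only numpy, scipy, OpenCV 4.12 (cv2) and the standard library are available. Lean on these libraries where they do the work, as an engineer would, in place of code of your own. Each camera call takes 0.05 s, during which the arm holds its last target. There are 200 camera calls.

TASK

Stand all the steel cleaning pots upright in a row between the jaws of the quick-release clamp and, with its cam lever still open, turn the star nut on the opposite side until the lever will start to bite firmly about half way through its swing; then fold the lever fully home. Take the brush from its stand and brush out every clamped pot, shortest first and tallest last, going right down to the bottom at least twice with an upward stroke in between. Put the brush back upright in its stand and leave the pots clamped; do not overtighten the clamp and do not disturb the other things on the bench.

Things in the scene. Friction and masses are not known exactly. Their poses are not given: they have to be found in the camera images.
- clamp: Quick-release pot clamp, fixed to the bench, its x roughly to the robot. Origin on the bench under the centre of its deck (190 x by 170 y mm, top at z = 12 mm). Two jaw bars, 186 mm long along x, tops at z = 34 mm, close along y. At nut 0 and lever 0 the nut-side face is at y = +33, the lever-side face at y = -25 mm: pots (44 mm wide) stand in a row along x between them (68 mm pitch: finger room).
- star_nut (a joint): Angle of the star nut at the clamp's +y end, rad, 0 to 6.5, axis level along the clamp's y. Growing = tightening: the top spoke goes to the clamp's -x (away from the robot), the nut-side jaw 2.5 mm per rad towards the other. Stiff: 0.18 N m; stays where left. Push spokes over the top, one after another. Lever open, free gap at a pot = 14 mm - 2.5 mm x angle; 4.4 rad leaves 3 mm: bite half way.
- nut_centre (a point): Centre of the star nut: on its axis, 30 mm above the bench, 105 mm from the clamp's origin along +y. Hub 22 mm across and 22 mm long; the spokes are round, 8 mm thick, at 90 degrees, and end 27 mm from the axis.
- spoke_tip (a point): End of one of the four spokes, 27 mm from the axis; at joint 0 it points straight up.
- cam_lever (a joint): Angle of the cam lever at the clamp's -y end, rad: 0 open (sticks out along the clamp's -y), 1.5 closed (folded to the clamp's +x, towards the robot). It swings level about an upright pivot and pushes the lever-side jaw inwards 4 mm per rad, 6 mm in all. Unloaded it needs 3 to 4 N at the tip, up to 7 N as it bites; it stays where it is left.
- lever_pivot (a point): The lever's pivot, 41 mm above the bench.
- lever_tip (a point): Middle of the upright paddle at the lever's end, 62 mm from the pivot, 41 mm above the bench; the paddle is 10 mm thick, 24 mm long along the lever and spans 28 to 54 mm above the bench.
- jaw_pad (a joint): How far the sprung rubber face of the lever-side jaw is pressed in, m, 10 N per mm. 0 when nothing is clamped. Well clamped is about 0.0025; under 0.001 is loose, over 0.0047 is overtightened.
- pot_short: Shortest steel cleaning pot, 50 mm high. All pots: round, open at the top, foot 44 mm across and 14 mm high (solid: the inner floor is 14 mm above the origin), above it the wall is 41 mm across outside and 35 mm inside. 120 g. Origin at the centre of the underside, z up. May be absent.
- pot_medium: Middle steel cleaning pot, 62 mm high; else like the shortest. May be absent.
- pot_tall: Tallest steel cleaning pot, 74 mm high; else like the shortest. May be absent.
- brush: Round brush, 150 mm long, standing bristles down in its stand; bristles 15 mm across over the lowest 36 mm, then a handle 12 mm across up to the end. Origin at the centre of the bristle end, z along the handle. 40 g.
- brush_tip (a point): Bristle end of the brush (its origin).
- brush_stand: Wooden block, fixed, 64x64x56 mm, with one upright round hole in its middle, 19 mm across with a chamfered mouth and 50 mm deep (its floor is 6 mm above the origin). Origin at the centre of the underside.
- loupe: Bystander: black eyeglass loupe, 30 mm across and 31 mm high, standing on the bench; leave it alone. Origin at the centre of its underside.
- holder: Bystander: small wooden movement holder with two grey jaws, 30x58x20 mm, standing on the bench; leave it alone. Origin at the centre of its underside.
- case: Bystander: steel watch case ring, 46x42x9 mm, standing on the bench; leave it alone. Origin at the centre of its underside.
- hanging_tools (a point): Not handled: fixed point under the tools that hang from the room's black gooseneck, in the far middle of the bench between pots and clamp. Tools and gooseneck fill x 0.59 to 1.0, y -0.20 to -0.09 from z = 0.22 up to 0.38 m, so carry things past in front of them (x under 0.45).
- nut_jaw: The nut-side jaw bar of the clamp (origin at the clamp's origin when the nut is at 0); moved only by the nut.
Mind the look-alikes: they are no part of the job. What is shaped like the pot_medium but black is not meant.

How it is judged:
By the outcome, as a careful person would: the job done as asked, in the order asked, and still so for the second after the job is handed in, with the robot touching nothing.
Of pot_short, pot_medium, pot_tall only 2 to 3 are there at a start; the rules pass over those that are not, and their reading is None.
At some moment in a run one of pot_short, pot_medium, pot_tall may be knocked a few centimetres aside while the robot is not near it.
It also fails if it takes over 210 s, if anything falls off the work surface, if the arm or the gripper's body presses on something with over 40 N, if the wrist force passes 120 N, or if a joint passes its speed limit or range.

## Working session

There is one attempt and no reset: what is moved stays moved. The work goes in short steps, Python scripts to look and compute and a tool call to move; the robot and the scene stay as the last step left them, time stands still between calls to the robot, and variables do not carry over. Pictures are saved under pics/ and viewed, at most 14 in all, crops included, and the job is handed in when it is done.

Besides the shell and the picture viewer there is one more tool, called as name(argument=value, ...), one argument or row to a line, values as JSON. apply_moves: Moves the arm, as the interface text tells. Its arguments: {"type":"object","properties":{"series":{"type":"array"},"squeeze":{"type":"number"}},"required":["series"]}

```bash
mkdir -p pics; ls
python3 - <<'E'
from plant import *
import cv2
s=get_state();print(s)
for n in("scene","side"):
    c=read_camera(n);cv2.imwrite(f"pics/{n}0.png",cv2.resize(c["frame"][:,:,::-1],(800,600),interpolation=cv2.INTER_CUBIC))
    print(n,c["K"].tolist(),c["R"].tolist(),c["t"].tolist())
E
```

```text
pics
{'time': 0.0, 'joint_pos': array([ 1.12910897e+00,  2.64795247e-01,  1.60540149e+00,  6.19477588e-06,
        1.27365699e+00, -3.69155644e-02]), 'dq': array([-1.02795453e-04,  1.41659394e-03, -4.20458983e-05,  2.74422975e-04,
       -5.86259151e-04,  3.80417232e-04]), 'joint_torque': array([ 1.85894874e-03, -5.15113091e+01, -3.67311716e+01, -1.33612247e-05,
        1.30291883e-02,  3.73048579e-06]), 'eef_pos': array([0.26549395, 0.61973924, 0.20531886]), 'tcp_rot': array([ 2.01007864e-01,  9.79588975e-01, -1.09761669e-03, -2.70840099e-04]), 'wrist_force': array([0.4459109 , 0.10314592, 0.37051057]), 'torque': array([-0.03620779,  0.02565494, -0.0029455 ]), 'grasp_force': 0.0, 'finger_gap': 1.0018104800227807}
scene [[380.12826792571144, 0.0, 259.92869757526756], [0.0, 380.12826792571144, 192.95572484869456], [0.0, 0.0, 1.0]] [[0.6713526482549526, -0.7410135037081598, -0.013587089578680546], [-0.5424255704697597, -0.4787758084922057, -0.690324724823898], [0.5050347732400392, 0.4708213169821348, -0.7233720794263423]] [-0.41082702267747256, 0.3477803398906897, 0.9424411013796001]
side [[456.4078269916666, 0.0, 253.9616851442415], [0.0, 456.4078269916666, 192.93605111081456], [0.0, 0.0, 1.0]] [[0.8228137516794325, -0.5682006763187011, 0.011203636828639322], [-0.3486949609718626, -0.5203173764275147, -0.7795393844960109], [0.44876425240882145, 0.6375090738323329, -0.6262530052154583]] [-0.47193534007114174, 0.2860512507176976, 1.299802373108778]
```

View pics/scene0.png

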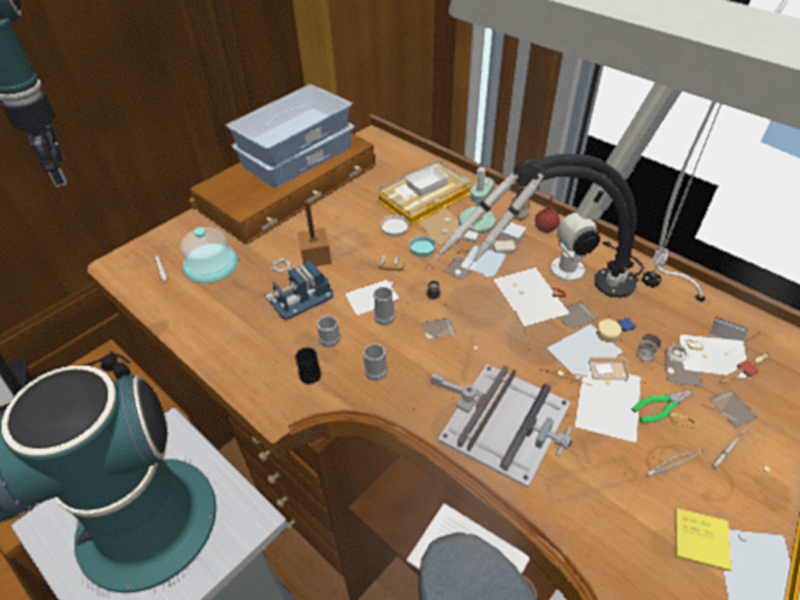

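View pics/side0.png

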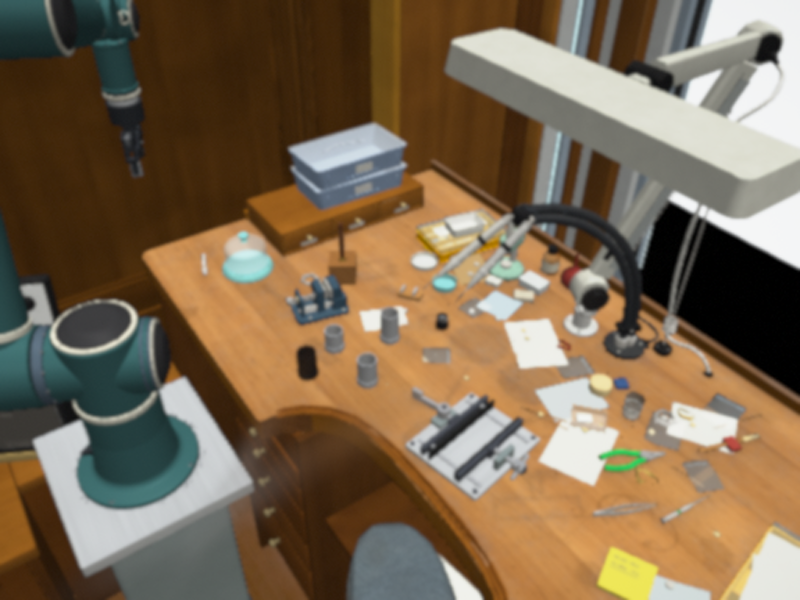

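The scene picture shows three grey pots, at about (385,305) tall, (328,332) short and (375,362) medium. The black decoy is at (308,365). The clamp is at (507,425), with its lever on the left at (437,380) and the star nut on the right at (560,438). The brush stand is at (315,245). I'll enlarge these areas.

Run:
```python
from plant import *
import cv2,numpy as np
c=read_camera("scene");f=c["frame"][:,:,::-1]
def crop(x,y,w,h,s,n):
    im=cv2.resize(f[y:y+h,x:x+w],None,fx=s,fy=s,interpolation=cv2.INTER_CUBIC)
    cv2.imwrite(n,im)
crop(160,120,130,130,4.6,"pics/c1.png")
crop(270,225,110,90,6.6,"pics/c2.png")
```

```text
(no output)
```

View pics/c1.png

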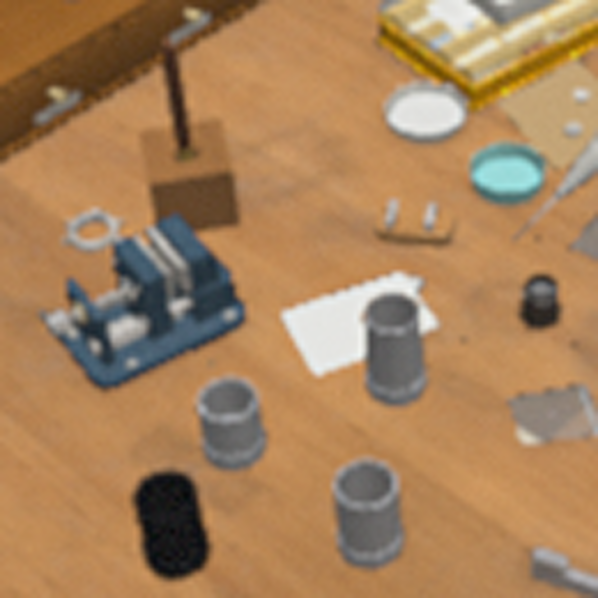

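View pics/c2.png

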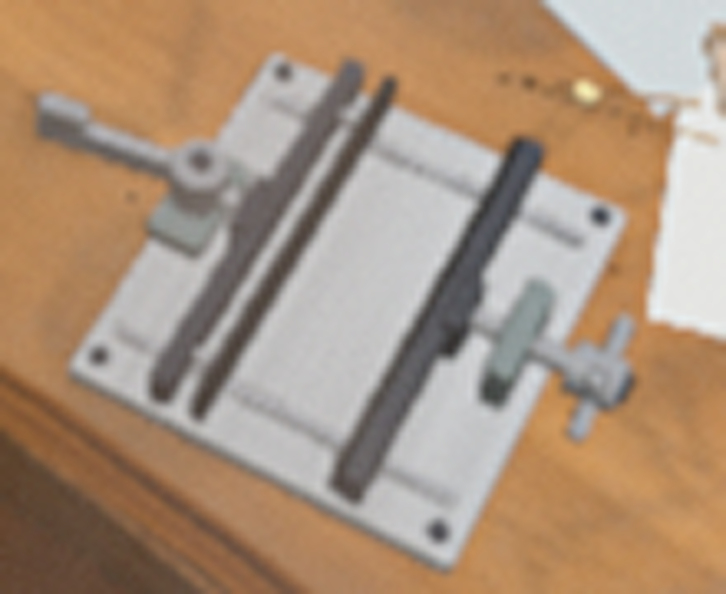

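c1 shows the pot rim centres: tall (392,312), short (230,398), medium (366,483). The brush top is at (171,43) and its hole mouth at (187,152). c2 shows the deck corners at (278,55), (625,212), (447,568) and (72,365), the lever paddle at (62,118), the pivot at (200,160) and the nut at (598,375).

```bash
cat > h.py <<'E'
from plant import *
import cv2,numpy as np
from scipy.spatial.transform import Rotation as Ro
def ray(c,uv,z):
    d=c["R"].T@np.linalg.solve(c["K"],[uv[0],uv[1],1]);o=-c["R"].T@c["t"]
    return o+d*(z-o[2])/d[2]
def proj(c,X):
    p=c["K"]@(c["R"]@np.asarray(X,float)+c["t"]);return p[:2]/p[2]
def shift(target,rot=None):
    """units for a world target from the current pose (assumes commanded=measured)"""
    s=get_state();R=Ro.from_quat(s["tcp_rot"])
    d=R.inv().apply(np.array(target)-s["eef_pos"])/.12
    t=(R.inv()*Ro.from_quat(rot)).as_rotvec()/(np.pi/2) if rot is not None else None
    return d.round(3),None if t is None else t.round(3)
E
python3 - <<'E'
from h import *
c=read_camera("scene")
def n(p,x,y,s):return ((p[0]+.5)/s-.5+x,(p[1]+.5)/s-.5+y)
a=lambda p:n(p,160,120,4.6); b=lambda p:n(p,270,225,6.6)
for k,p,z in [("tall",(392,312),.074),("tallbase",(396,383),0),("short",(230,398),.05),("sb",(234,446),0),("med",(366,483),.062),("mb",(370,545),0),("hole",(187,152),.056),("btop",(171,43),.156),("loupe",(540,288),.031),("black",(167,490),.06)]:
    print(k,ray(c,a(p),z).round(4))
q=[ray(c,b(p),.012) for p in [(278,55),(625,212),(447,568),(72,365)]]
q=np.array(q);print(q.round(4),"centre",q.mean(0).round(4))
x=(q[2]+q[3]-q[0]-q[1])/2;y=(q[1]+q[2]-q[0]-q[3])/2
print(np.linalg.norm(x),np.linalg.norm(y),np.arctan2(x[1],x[0]),np.arctan2(y[1],y[0])+np.pi/2)
print("paddle",ray(c,b((62,108)),.054),"piv",ray(c,b((200,160)),.05))
c=read_camera("wrist");print(c["R"],c["t"])
E
```

```text
tall [0.563  0.0177 0.074 ]
tallbase [0.5645 0.0195 0.    ]
short [0.4502 0.0601 0.05  ]
sb [0.4487 0.0625 0.    ]
med [ 0.4519 -0.0654  0.062 ]
mb [ 0.4503 -0.0661  0.    ]
hole [0.5953 0.2651 0.056 ]
btop [0.5978 0.2661 0.156 ]
loupe [ 0.6802 -0.0148  0.031 ]
black [0.3662 0.0253 0.06  ]
[[ 0.5999 -0.2194  0.012 ]
 [ 0.6304 -0.3809  0.012 ]
 [ 0.4443 -0.4164  0.012 ]
 [ 0.4163 -0.2523  0.012 ]] centre [ 0.5227 -0.3172  0.012 ]
0.18799230608489773 0.16539954452851016 -2.958798001002919 0.17767543805638564
paddle [ 0.48826809 -0.18488665  0.054     ] piv [ 0.50836603 -0.24344505  0.05      ]
[[ 0.3937479   0.91921636 -0.00196892]
 [ 0.88003727 -0.37634505  0.2896529 ]
 [ 0.26551269 -0.11578295 -0.95712973]] [-0.67440154 -0.03713934  0.37982788]
```

apply_moves(
  series=[
    [[-1, -1, 0], [0, 0, 0.814], 70],
    [[-1, -1, 0], [0, 0, 0.814], 70],
    [[-1, -1, 0], [0, 0, 0.814], 70],
    [[-1, -1, 0], [0, 0, 0.814], 70],
    [[-1, -1, 0], [0, 0, 0.814], 70],
    [[-1, -1, 0], [0, 0, 0.814], 70],
    [[-1, -1, 0], [0, 0, 0.814], 70],
    [[-1, -1, 0], [0, 0, 0.814], 70],
  ],
)

```text
time: 1.25
eef_pos: [0.3288, 0.4628, 0.2066]
tcp_rot: [0.745, 0.667, -0.0, -0.0]
wrist_force: [0.1, -0.2, 0.6]
finger_gap: 0.698
grasp_force: 0.0
```

apply_moves(
  series=[
    [[-1, 0.9, -0.4], [0, 0, 0.814], 70],
    [[-1, 0.9, -0.4], [0, 0, 0.814], 70],
    [[-1, 0.9, -0.4], [0, 0, 0.814], 70],
    [[-1, 0.9, -0.4], [0, 0, 0.814], 70],
    [[-1, 0.9, -0.4], [0, 0, 0.814], 70],
    [[-1, 0.9, -0.4], [0, 0, 0.814], 70],
    [[-1, 0.9, -0.4], [0, 0, 0.814], 70],
    [[-1, 0.9, -0.4], [0, 0, 0.814], 70],
  ],
)

```text
time: 2.25
eef_pos: [0.4227, 0.3315, 0.2546]
tcp_rot: [0.996, 0.092, -0.0, 0.0]
wrist_force: [0.4, -0.8, -0.4]
finger_gap: 0.702
grasp_force: 0.0
```

apply_moves(
  series=[
    [[0, 1, -0.4], [0, 0, 0], 70],
    [[0, 1, -0.4], [0, 0, 0], 70],
    [[0, 1, -0.4], [0, 0, 0], 70],
  ],
)

```text
time: 2.62
eef_pos: [0.4458, 0.2111, 0.3053]
tcp_rot: [0.996, 0.09, 0.002, -0.0]
wrist_force: [0.2, 0.2, 0.3]
finger_gap: 0.7
grasp_force: 0.0
```

apply_moves(
  series=[
    [[0, 1, 0], [0, 0, 0], 70],
    [[0, 1, 0], [0, 0, 0], 70],
    [[0, 1, 0], [0, 0, 0], 70],
    [[0, 1, 0], [0, 0, 0], 70],
  ],
)

```text
time: 3.12
eef_pos: [0.4654, 0.096, 0.3022]
tcp_rot: [0.996, 0.09, -0.0, -0.0]
wrist_force: [0.5, 0.8, -0.2]
finger_gap: 0.701
grasp_force: 0.0
```

Run:
```python
from h import *
c=read_camera("wrist");cv2.imwrite("pics/w1.png",cv2.resize(c["frame"][:,:,::-1],(800,600),interpolation=cv2.INTER_CUBIC))
s=get_state();R=Ro.from_quat(s["tcp_rot"]);print(s["time"],s["eef_pos"],R.as_matrix().round(3).tolist(),s["joint_pos"].round(2))
cam=-c["R"].T@c["t"];print("cam in tool",R.inv().apply(cam-s["eef_pos"]).round(4),"axis",R.inv().apply(c["R"][2]).round(3),R.inv().apply(c["R"][0]).round(3))
for n,X in dict(short=[.45,.061,.05],med=[.4515,-.0655,.062],tall=[.563,.018,.074],stand=[.596,.265,.056],btop=[.597,.266,.156]).items():print(n,proj(c,X)*800/512)
```

```text
3.175 [0.46534355 0.0965199  0.30231726] [[0.984, 0.181, -0.001], [0.181, -0.984, 0.001], [-0.001, -0.001, -1.0]] [ 0.15 -0.17  1.88  0.    1.43  1.54]
cam in tool [ 0.0732 -0.0002 -0.1671] axis [-0.289  0.     0.957] [-0.001  1.    -0.001]
short [442.46521999 260.61637339]
med [595.8426375  289.42278609]
tall [534.51751177 128.26998749]
stand [204.50567653  15.5731382 ]
btop [133.48588869 -30.46128523]
```

View pics/w1.png

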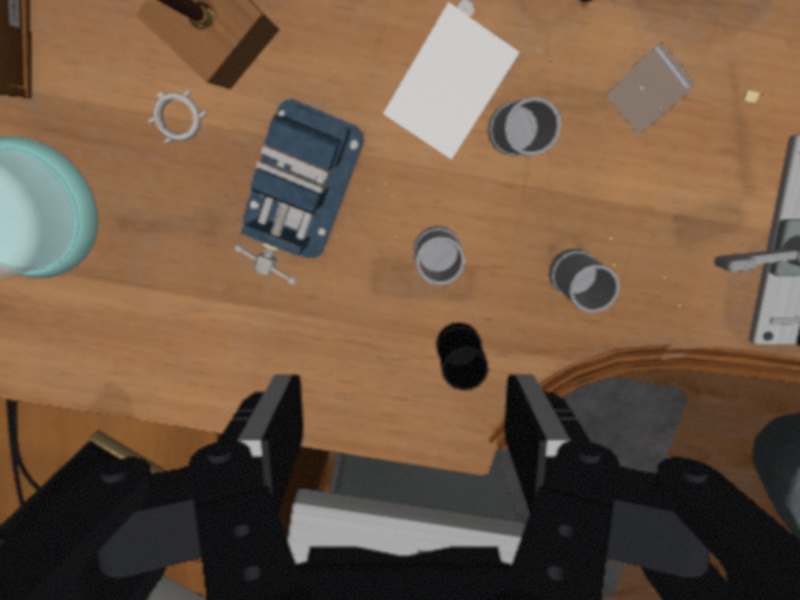

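The wrist view agrees with my predicted rim centres: short about (442,261), medium (597,288), tall (536,127). I'll grasp the short pot.

apply_moves(
  series=[
    [[-0.18, 0.268, 1], [0, 0, 0], 66],
    [[-0.18, 0.268, 1], [0, 0, 0], 66],
    [[-0.18, 0.268, 1], [0, 0, 0], 66],
    [[-0.18, 0.268, 1], [0, 0, 0], 66],
  ],
  squeeze=40,
)

```text
time: 3.68
eef_pos: [0.4519, 0.0613, 0.185]
tcp_rot: [0.996, 0.091, 0.002, -0.0]
wrist_force: [1.2, -0.6, 0.4]
finger_gap: 0.657
grasp_force: 0.0
```

apply_moves(
  series=[
    [[0, 0, 0.95], [0, 0, 0], 66],
    [[0, 0, 0.95], [0, 0, 0], 66],
    [[0, 0, 0.95], [0, 0, 0], 66],
  ],
)

```text
time: 4.05
eef_pos: [0.4501, 0.0608, 0.0686]
tcp_rot: [0.996, 0.09, -0.001, -0.0]
wrist_force: [-0.9, -0.2, 0.1]
finger_gap: 0.661
grasp_force: 0.0
```

Run:
```python
from h import *
c=read_camera("wrist");cv2.imwrite("pics/w2.png",cv2.resize(c["frame"][:,:,::-1],(800,600),interpolation=cv2.INTER_CUBIC))
print(get_state()["eef_pos"],shift([.45,.061,.026]))
```

```text
[0.4522901  0.06080538 0.07087484] (array([-0.019, -0.005,  0.374]), None)
```

View pics/w2.png

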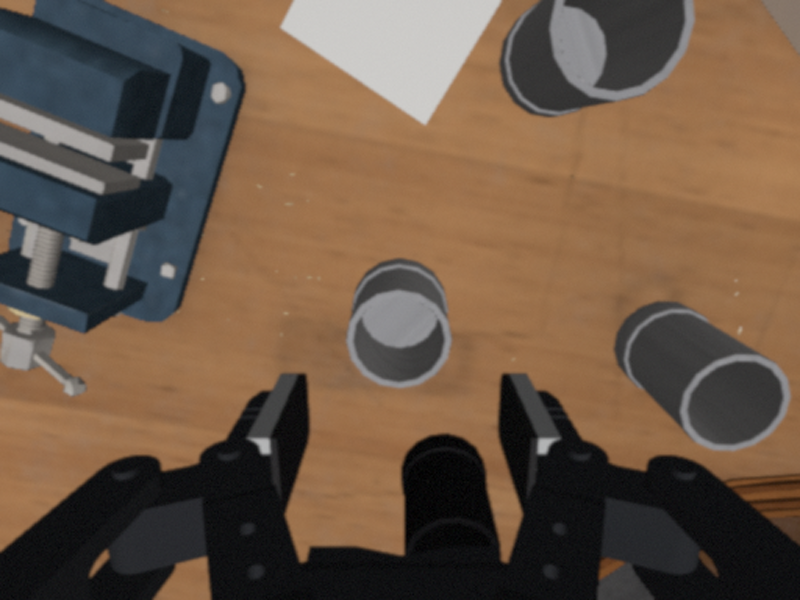

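The short pot's rim at (400,337) is centred between the fingers, so I'll go down, grip and lift.

apply_moves(
  series=[
    [[-0.01, 0, 0.37], [0, 0, 0], 66],
    [[-0.01, 0, 0.37], [0, 0, 0], 66],
    [[-0.01, 0, 0.37], [0, 0, 0], 30],
    [[-0.01, 0, 0.37], [0, 0, 0], 30],
    [[-0.01, 0, 0.37], [0, 0, 0], 30],
    [[-0.01, 0, 0.37], [0, 0, 0], 30],
    [[-0.01, 0, 0.37], [0, 0, 0], 30],
  ],
  squeeze=40,
)

```text
time: 4.97
eef_pos: [0.4489, 0.0596, 0.0244]
tcp_rot: [0.996, 0.09, 0.0, 0.0]
wrist_force: [-0.1, -0.1, 0.4]
finger_gap: 0.3
grasp_force: 0.0
```

apply_moves(
  series=[
    [[0, 0, -0.5], [0, 0, 0], 30],
    [[0, 0, -1], [0, 0, 0], 30],
    [[0, 0, -1], [0, 0, 0], 30],
  ],
)

```text
time: 5.35
eef_pos: [0.4536, 0.06, 0.1502]
tcp_rot: [0.996, 0.09, 0.006, 0.0]
wrist_force: [0.9, 0.5, -0.1]
finger_gap: 0.3
grasp_force: 0.0
```

apply_moves(
  series=[
    [[-0.3, 1, -0.8], [0, 0, 0], 30],
    [[-0.3, 1, -0.8], [0, 0, 0], 30],
    [[-0.3, 1, -0.8], [0, 0, 0], 30],
    [[-0.3, 1, -0.8], [0, 0, 0], 30],
  ],
)

```text
time: 5.85
eef_pos: [0.4356, -0.0664, 0.2413]
tcp_rot: [0.996, 0.088, 0.001, 0.0]
wrist_force: [0.7, 0.2, -0.3]
finger_gap: 0.303
grasp_force: 0.0
```

apply_moves(
  series=[
    [[-0.1, 1, 0], [0, 0, 0], 30],
    [[-0.1, 1, 0], [0, 0, 0], 30],
    [[-0.1, 1, 0], [0, 0, 0], 30],
    [[-0.1, 1, 0], [0, 0, 0], 30],
  ],
)

```text
time: 6.35
eef_pos: [0.4437, -0.1837, 0.2383]
tcp_rot: [0.996, 0.089, -0.001, -0.001]
wrist_force: [-0.7, -0.4, -0.2]
finger_gap: 0.297
grasp_force: 0.0
```

Run:
```python
from h import *
c=read_camera("wrist");cv2.imwrite("pics/w3.png",cv2.resize(c["frame"][:,:,::-1],(800,600),interpolation=cv2.INTER_CUBIC))
print(get_state()["eef_pos"])
import pickle;pickle.dump({k:c[k] for k in("K","R","t")},open("w3.pkl","wb"))
C=np.array([.5227,-.3172,0]);x=np.array([-.984,-.18,0]);y=np.array([.18,-.984,0])
for n,p in dict(c1=(-.095,-.085,.012),c2=(-.095,.085,.012),c3=(.095,.085,.012),c4=(.095,-.085,.012),nut=(0,.105,.03),piv=(0,-.076,.041)).items():print(n,(proj(c,C+x*p[0]+y*p[1]+[0,0,p[2]])*800/512).round(1))
```

```text
[ 0.44392056 -0.18337197  0.23870054]
c1 [493.3  24.5]
c2 [743.1  23.9]
c3 [697.4 291.8]
c4 [481.5 292. ]
nut [762.  168.9]
piv [506.7 170.1]
```

View pics/w3.png

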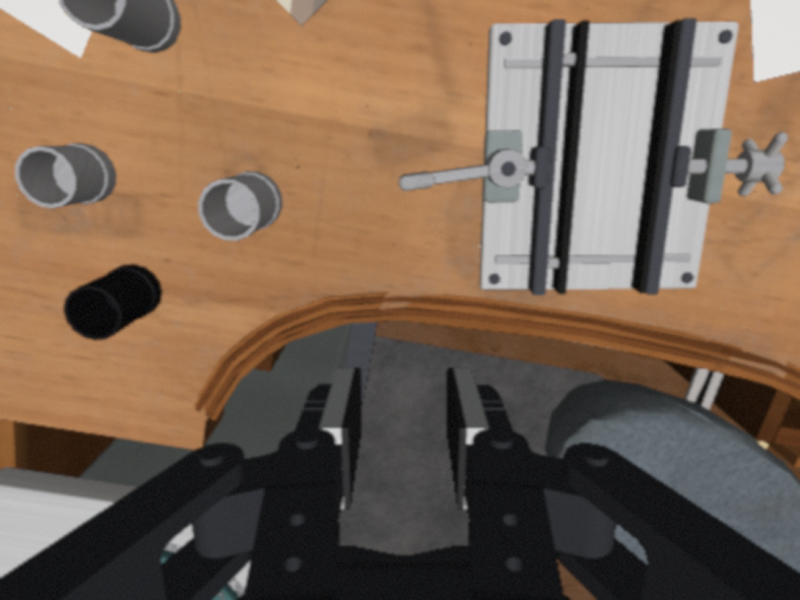

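The grip missed: the gap went to 30 with no force. This view shows the short pot still standing at (48,178) and the medium at (230,210). The clamp deck corners are at (490,24), (737,23), (697,289) and (482,290). I'll recompute positions from it.

Run:
```python
from h import *
import pickle;c=pickle.load(open("w3.pkl","rb"));k=.64
for n,p,z in [("short",(48,178),.05),("shortbase",(84,174),.0),("med",(230,210),.062),("medbase",(253,199),0)]:print(n,ray(c,(p[0]*k,p[1]*k),z).round(4))
q=np.array([ray(c,(u*k,v*k),.012) for u,v in[(490,24),(737,23),(697,289),(482,290)]])
x=(q[2]+q[3]-q[0]-q[1])/2;y=(q[1]+q[2]-q[0]-q[3])/2
print(q.mean(0),np.linalg.norm(x),np.linalg.norm(y),np.arctan2(-x[1],-x[0]),np.arctan2(y[1],y[0])+np.pi/2)
print("tip",ray(c,(406*k,183*k),.054),"piv",ray(c,(508*k,169*k),.05),"nut",ray(c,(765*k,165*k),.03))
print(get_state()["time"])
```

```text
short [0.4494 0.0601 0.05  ]
shortbase [0.448  0.0654 0.    ]
med [ 0.4521 -0.0653  0.062 ]
medbase [ 0.4522 -0.0631  0.    ]
[ 0.52356495 -0.31527899  0.012     ] 0.18858014626194872 0.16855887298726166 0.19722031706810186 0.1837140666932804
tip [ 0.48930246 -0.17619693  0.054     ] piv [ 0.51006802 -0.24133168  0.05      ] nut [ 0.54446372 -0.42156678  0.03      ]
6.4
```

Run:
```python
from h import *
import pickle;c=pickle.load(open("w3.pkl","rb"));print(c["K"][0,0])
print("cam",-c["R"].T@c["t"])
f=cv2.imread("pics/w2.png")
# camera at w2: same mounting, TCP shifted
s=get_state();d=np.array([.4523,.0608,.0709])-s["eef_pos"]
c2=dict(K=c["K"],R=c["R"],t=c["t"]-c["R"]@d)
for h,(X,Y) in {.05:(.4495,.0605),.062:(.452,-.0655),.074:(.563,.018)}.items():
    for z in (h,0):print(h,z,(proj(c2,[X,Y,z])/.64).round(0),"width",(np.linalg.norm(proj(c2,[X+.0037,Y-.0202,z])-proj(c2,[X-.0037,Y+.0202,z]))/.64).round(0))
print("tcp",proj(c2,[.4523,.0608,.0709])/.64)
```

```text
332.2704026424445
cam [ 0.51615926 -0.17026877  0.40523105]
0.05 0.05 [404. 345.] width 106.0
0.05 0 [404. 306.] width 86.0
0.062 0.062 [734. 407.] width 109.0
0.062 0 [657. 345.] width 84.0
0.074 0.074 [621.  37.] width 144.0
0.074 0 [551.  71.] width 98.0
tcp [404.32430455 360.15274362]
```

apply_moves(
  series=[
    [[0.24, -0.955, 0.5], [0, 0, 0], 66],
    [[0.24, -0.955, 0.5], [0, 0, 0], 66],
    [[0.24, -0.955, 0.5], [0, 0, 0], 66],
    [[0.24, -0.955, 0.5], [0, 0, 0], 66],
    [[0.24, -0.955, 0.5], [0, 0, 0], 66],
  ],
)

```text
time: 7.02
eef_pos: [0.4531, -0.0677, 0.1813]
tcp_rot: [0.996, 0.09, 0.001, 0.0]
wrist_force: [0.4, -0.5, 0.4]
finger_gap: 0.658
grasp_force: 0.0
```

Run:
```python
from h import *
print(get_state()["eef_pos"],get_state()["finger_gap"],shift([.452,-.0655,.032]))
```

```text
[ 0.45312413 -0.06767046  0.18131203] 0.657903004147866 (array([-0.008, -0.021,  1.244]), None)
```

apply_moves(
  series=[
    [[0, -0.02, 1], [0, 0, 0], 66],
    [[0, -0.02, 1], [0, 0, 0], 66],
    [[0, -0.02, 1], [0, 0, 0], 66],
    [[0, -0.02, 1], [0, 0, 0], 66],
  ],
)

```text
time: 7.52
eef_pos: [0.4538, -0.0659, 0.0624]
tcp_rot: [0.996, 0.089, 0.001, 0.0]
wrist_force: [-0.1, -0.0, 0.3]
finger_gap: 0.657
grasp_force: 0.0
```

apply_moves(
  series=[
    [[0, 0, 0.25], [0, 0, 0], 66],
    [[0, 0, 0.25], [0, 0, 0], 66],
    [[0, 0, 0.25], [0, 0, 0], 0],
    [[0, 0, 0.25], [0, 0, 0], 0],
    [[0, 0, 0.25], [0, 0, 0], 0],
    [[0, 0, 0.25], [0, 0, 0], 0],
  ],
  squeeze=40,
)

```text
time: 8.28
eef_pos: [0.4544, -0.0651, 0.0333]
tcp_rot: [0.996, 0.09, 0.002, 0.001]
wrist_force: [-0.4, 1.2, 5.1]
finger_gap: 0.439
grasp_force: 39.5
```

Run:
```python
from h import *
c=read_camera("wrist");cv2.imwrite("pics/w4.png",c["frame"][:,:,::-1])
s=get_state();print(s["eef_pos"],s["finger_gap"],s["grasp_force"])
```

```text
[ 0.45445768 -0.06516603  0.03324991] 0.44235978963652534 39.47270603617653
```

View pics/w4.png

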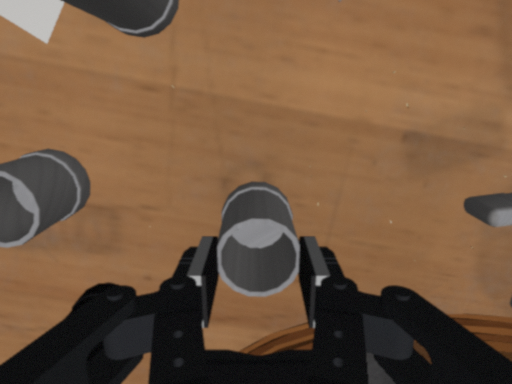

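Gripped: the medium pot sits squarely between the pads at (258,256), gap 0.44, 39 N. Now I'll carry it to the middle slot.

apply_moves(
  series=[
    [[0, 0, -0.5], [0, 0, 0], 0],
    [[0, 0, -1], [0, 0, 0], 0],
    [[0, 0, -1], [0, 0, 0], 0],
  ],
)

```text
time: 8.7
eef_pos: [0.4577, -0.0659, 0.1584]
tcp_rot: [0.996, 0.09, 0.007, 0.002]
wrist_force: [0.1, 0.3, -1.4]
finger_gap: 0.444
grasp_force: 40.2
```

apply_moves(
  series=[
    [[0, 0.4, 0], [0, 0, 0], 0],
    [[0, 0.8, 0], [0, 0, 0], 0],
    [[0, 1, 0], [0, 0, 0], 0],
    [[0, 1, 0], [0, 0, 0], 0],
  ],
)

```text
time: 9.2
eef_pos: [0.4733, -0.1842, 0.1503]
tcp_rot: [0.996, 0.088, -0.0, 0.0]
wrist_force: [0.5, 0.9, -1.1]
finger_gap: 0.442
grasp_force: 40.4
```

apply_moves(
  series=[
    [[0.1, 0.4, 0], [0, 0, 0], 0],
    [[0.18, 0.8, 0], [0, 0, 0], 0],
    [[0.18, 1, 0], [0, 0, 0], 0],
    [[0.18, 1, 0], [0, 0, 0], 0],
    [[0.18, 1, 0], [0, 0, 0], 0],
  ],
)

```text
time: 9.82
eef_pos: [0.5153, -0.2955, 0.1498]
tcp_rot: [0.996, 0.09, -0.001, -0.001]
wrist_force: [0.6, 0.1, -1.2]
finger_gap: 0.439
grasp_force: 40.5
```

```bash
cat >> h.py <<'E'
C=np.array([.5233,-.316,0]);TH=.185
XC=np.array([-np.cos(TH),-np.sin(TH),0]);YC=np.array([np.sin(TH),-np.cos(TH),0])
def W(x,y,z):return C+XC*x+YC*y+[0,0,z]
Q=Ro.from_matrix(np.column_stack([-XC,YC,[0,0,-1]])).as_quat()
def wrist(n,s=1.5625):
    c=read_camera("wrist");cv2.imwrite(f"pics/{n}.png",cv2.resize(c["frame"][:,:,::-1],None,fx=s,fy=s,interpolation=cv2.INTER_CUBIC));return c
E
python3 - <<'E'
from h import *
s=get_state();print(s["eef_pos"],s["finger_gap"],s["grasp_force"],shift(W(0,.003,.0455),Q))
E
```

```text
[ 0.51525638 -0.29547222  0.14981208] 0.43853093343175487 40.54723491193727 (array([0.036, 0.207, 0.869]), array([-0.001,  0.001, -0.003]))
```

apply_moves(
  series=[
    [[0.036, 0.207, 0.3], [0, 0, 0], 0],
    [[0.036, 0.207, 0.5], [0, 0, 0], 0],
    [[0.036, 0.207, 0.7], [0, 0, 0], 0],
    [[0.036, 0.207, 0.8], [0, 0, 0], 0],
    [[0.036, 0.207, 0.86], [0, 0, 0], 0],
    [[0.036, 0.207, 0.87], [0, 0, 0], 0],
    [[0.036, 0.207, 0.87], [0, 0, 0], 0],
  ],
)

```text
time: 10.7
eef_pos: [0.5254, -0.321, 0.0468]
tcp_rot: [0.996, 0.09, 0.001, 0.0]
wrist_force: [-0.3, -0.6, -0.5]
finger_gap: 0.443
grasp_force: 40.6
```

Run:
```python
from h import *
s=get_state();print(s["eef_pos"],s["wrist_force"],s["grasp_force"],shift(W(0,.003,.0455),Q))
wrist("w5")
```

```text
[ 0.52537731 -0.3210215   0.04681628] [-0.25538122 -0.63727263 -0.53709267] 40.60361905954778 (array([-0.009, -0.019,  0.011]), array([ 0.001, -0.001, -0.003]))
```

View pics/w5.png

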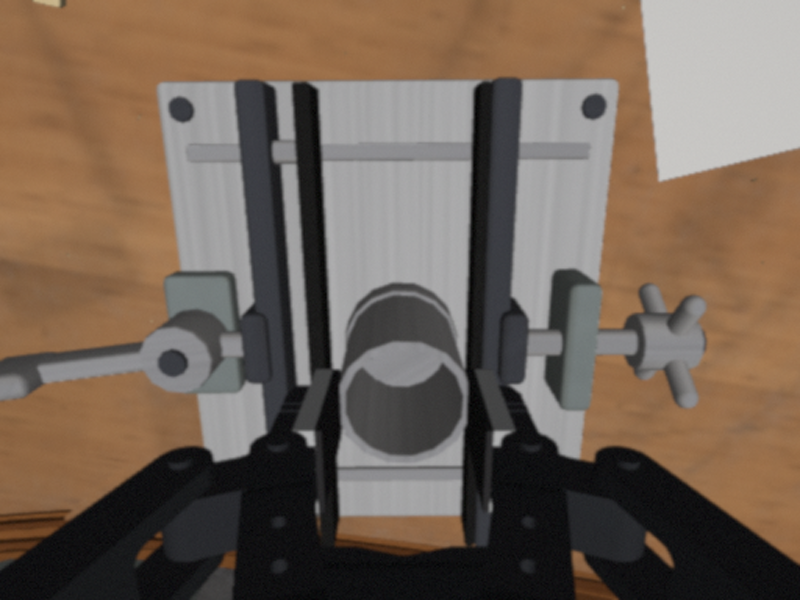

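The medium pot is between both jaws with clearance on each side. I'll release it and go back for the short one.

apply_moves(
  series=[
    [[0, 0, 0.01], [0, 0, 0], 0],
    [[0, 0, 0.01], [0, 0, 0], 62],
    [[0, 0, 0.01], [0, 0, 0], 62],
    [[0, 0, 0.01], [0, 0, 0], 62],
    [[0, 0, -0.4], [0, 0, 0], 62],
    [[0, 0, -0.9], [0, 0, 0], 62],
    [[0, 0, -0.9], [0, 0, 0], 62],
  ],
)

```text
time: 11.62
eef_pos: [0.5289, -0.3236, 0.1612]
tcp_rot: [0.996, 0.09, 0.005, 0.004]
wrist_force: [0.3, -0.9, 0.3]
finger_gap: 0.622
grasp_force: 0.0
```

apply_moves(
  series=[
    [[-0.3, -1, -0.3], [0, 0, 0], 62],
    [[-0.3, -1, -0.3], [0, 0, 0], 62],
    [[-0.3, -1, -0.3], [0, 0, 0], 62],
  ],
)

```text
time: 12.0
eef_pos: [0.4665, -0.2065, 0.1901]
tcp_rot: [0.996, 0.091, 0.0, -0.0]
wrist_force: [0.3, -1.3, 0.3]
finger_gap: 0.621
grasp_force: 0.0
```

apply_moves(
  series=[
    [[0, -1, 0], [0, 0, 0], 62],
    [[0, -1, 0], [0, 0, 0], 62],
    [[0, -1, 0], [0, 0, 0], 62],
  ],
)

```text
time: 12.38
eef_pos: [0.4457, -0.0885, 0.189]
tcp_rot: [0.996, 0.092, -0.0, -0.0]
wrist_force: [0.9, -0.5, -0.7]
finger_gap: 0.623
grasp_force: 0.0
```

apply_moves(
  series=[
    [[0, -1, 0], [0, 0, 0], 62],
    [[0, -1, 0], [0, 0, 0], 62],
    [[0, -1, 0], [0, 0, 0], 62],
    [[0, -1, 0], [0, 0, 0], 62],
  ],
)

```text
time: 12.88
eef_pos: [0.4257, 0.0262, 0.1896]
tcp_rot: [0.996, 0.09, -0.0, 0.001]
wrist_force: [-0.2, 0.3, -0.4]
finger_gap: 0.624
grasp_force: 0.0
```

Run:
```python
from h import *
c=wrist("w6");s=get_state();print(s["eef_pos"],s["finger_gap"],shift([.449,.061,.024],Q))
for p in ([.449,.0605,.05],[.563,.018,.074],[.449,.0605,.0],[.563,.018,.0]):print((proj(c,p)/.64).round(0))
```

```text
[0.42564917 0.0257405  0.18964596] 0.6237952043179833 (array([ 0.244, -0.256,  1.38 ]), array([ 0.001,  0.   , -0.004]))
[354. 219.]
[471.  12.]
[360. 209.]
[456.  40.]
```

View pics/w6.png

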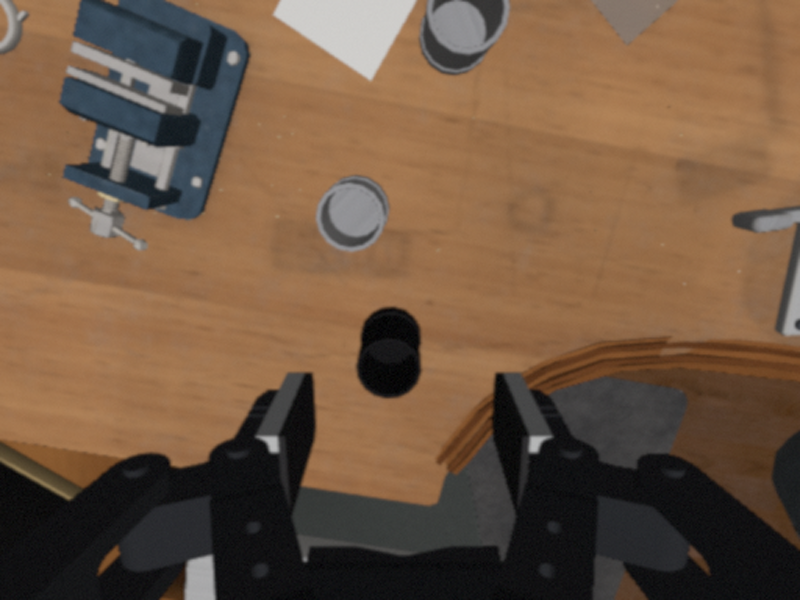

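The short pot's rim is at (352,216), as predicted. I'll retry with a full close.

apply_moves(
  series=[
    [[0.25, -0.256, 0.2], [0, 0, 0], 62],
    [[0.25, -0.256, 0.7], [0, 0, 0], 62],
    [[0.25, -0.256, 1], [0, 0, 0], 62],
    [[0.25, -0.256, 1], [0, 0, 0], 62],
  ],
)

```text
time: 13.42
eef_pos: [0.4461, 0.0607, 0.0665]
tcp_rot: [0.996, 0.088, -0.004, 0.0]
wrist_force: [-0.3, 0.0, -0.3]
finger_gap: 0.625
grasp_force: 0.0
```

apply_moves(
  series=[
    [[0, 0, 0.4], [0, 0, 0], 62],
    [[0, 0, 0.4], [0, 0, 0], 62],
    [[0, 0, 0.4], [0, 0, 0], 0],
    [[0, 0, 0.4], [0, 0, 0], 0],
    [[0, 0, 0.4], [0, 0, 0], 0],
    [[0, 0, 0.4], [0, 0, 0], 0],
  ],
  squeeze=40,
)

```text
time: 14.18
eef_pos: [0.4496, 0.0627, 0.0226]
tcp_rot: [0.996, 0.09, 0.001, -0.0]
wrist_force: [-0.9, 0.7, -0.3]
finger_gap: 0.0
grasp_force: 0.0
```

The gripper closed to zero on nothing, so I need to look.

Run:
```python
from h import *
a=read_camera("wrist")["frame"];b=read_camera("scene");np.save("sc.npy",b["frame"])
p=proj(b,[.449,.061,.03]);print(p, [proj(b,x) for x in ([.4495,.0605,.05],[.563,.018,.074])]);x,y=int(p[0])-50,int(p[1])-60
bb=cv2.resize(b["frame"][y:y+120,x:x+110],(400,436),interpolation=cv2.INTER_CUBIC)
im=np.zeros((436,800,3),np.uint8);im[:300,:400]=cv2.resize(a,(400,300));im[:,400:]=bb
cv2.imwrite("pics/w7.png",im[:,:,::-1])
```

```text
[209.83644074 210.50950628] [array([209.35553116, 206.19998117]), array([244.74597712, 187.38844159])]
```

View pics/w7.png

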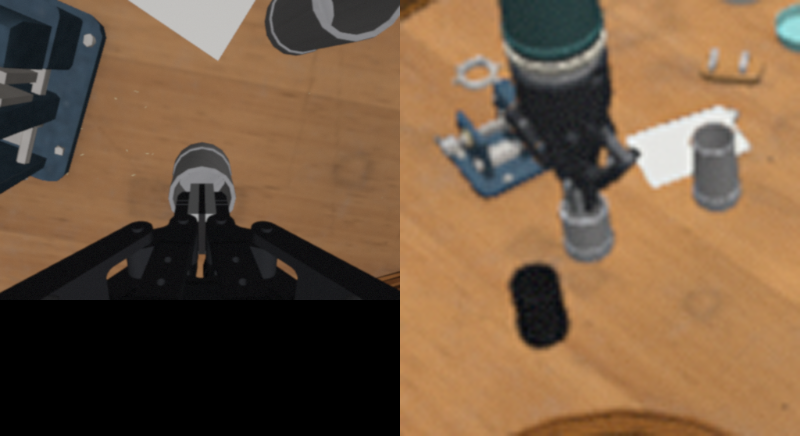

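The closed fingers went down inside the pot: they shut before the descent was done. I'll lift, open, descend with settling rows, then close.

apply_moves(
  series=[
    [[0, 0, -0.5], [0, 0, 0], 0],
    [[0, 0, -0.5], [0, 0, 0], 0],
    [[0, 0, -0.5], [0, 0, 0], 62],
    [[0, 0, -0.5], [0, 0, 0], 62],
    [[0, 0, -0.5], [0, 0, 0], 62],
    [[0, 0, -0.5], [0, 0, 0], 62],
    [[0, 0, -0.5], [0, 0, 0], 62],
  ],
)

```text
time: 15.15
eef_pos: [0.4488, 0.0626, 0.0815]
tcp_rot: [0.996, 0.09, -0.0, -0.0]
wrist_force: [0.3, 0.2, -0.0]
finger_gap: 0.622
grasp_force: 0.0
```

apply_moves(
  series=[
    [[0, -0.01, 0.2], [0, 0, 0], 62],
    [[0, -0.01, 0.4], [0, 0, 0], 62],
    [[0, -0.01, 0.48], [0, 0, 0], 62],
    [[0, -0.01, 0.48], [0, 0, 0], 62],
    [[0, -0.01, 0.48], [0, 0, 0], 62],
    [[0, -0.01, 0.48], [0, 0, 0], 62],
  ],
)

```text
time: 15.9
eef_pos: [0.4499, 0.0639, 0.0253]
tcp_rot: [0.996, 0.09, 0.001, 0.0]
wrist_force: [0.1, -0.4, 0.3]
finger_gap: 0.621
grasp_force: 0.0
```

apply_moves(
  series=[
    [[0, 0, 0], [0, 0, 0], 0],
    [[0, 0, 0], [0, 0, 0], 0],
    [[0, 0, 0], [0, 0, 0], 0],
    [[0, 0, 0], [0, 0, 0], 0],
  ],
)

```text
time: 16.4
eef_pos: [0.4488, 0.0638, 0.0243]
tcp_rot: [0.996, 0.09, -0.0, 0.0]
wrist_force: [0.2, 0.7, -0.2]
finger_gap: 0.0
grasp_force: 0.0
```

apply_moves(
  series=[
    [[0, 0, 0.04], [0, 0, 0], 0],
    [[0, 0, 0.06], [0, 0, 0], 0],
    [[0, 0, 0.06], [0, 0, 0], 0],
  ],
)

```text
time: 16.77
eef_pos: [0.4484, 0.0638, 0.0166]
tcp_rot: [0.996, 0.09, -0.001, 0.0]
wrist_force: [-0.3, -0.8, 0.2]
finger_gap: -0.002
grasp_force: 0.0
```

apply_moves(
  series=[
    [[0, 0, 0.03], [0, 0, 0], 0],
    [[0, 0, 0.05], [0, 0, 0], 0],
    [[0, 0, 0.05], [0, 0, 0], 0],
  ],
)

```text
time: 17.15
eef_pos: [0.4486, 0.0637, 0.0108]
tcp_rot: [0.996, 0.09, -0.0, 0.0]
wrist_force: [-0.4, -0.3, -0.3]
finger_gap: 0.002
grasp_force: 0.0
```

Run:
```python
from h import *
a=wrist("w8");b=read_camera("scene")
s=get_state();print(s["eef_pos"],s["wrist_force"])
x,y=170,160
f=read_camera("side");p=proj(f,[.449,.061,.03]);print(p,proj(f,s["eef_pos"]),proj(b,s["eef_pos"]))
x2,y2=int(p[0])-40,int(p[1])-60
im=np.hstack([cv2.resize(b["frame"][y:y+90,x:x+70],(400,514),interpolation=cv2.INTER_CUBIC),cv2.resize(f["frame"][y2:y2+90,x2:x2+70],(400,514),interpolation=cv2.INTER_CUBIC)])
cv2.imwrite("pics/w8b.png",im[:,:,::-1])
```

```text
[0.44883225 0.0637695  0.01104843] [-0.36095524 -0.20505077  0.28193038]
[212.91789618 215.24398719] [212.70836852 219.02863738] [209.85554052 214.07045496]
```

View pics/w8b.png

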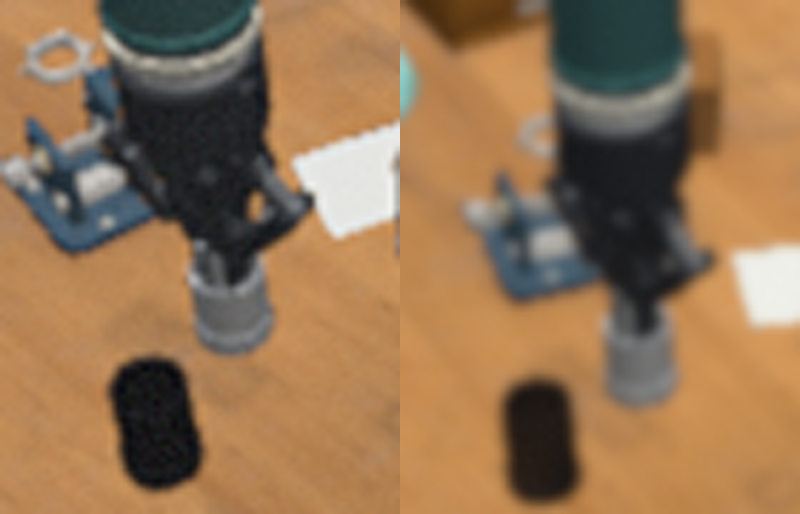

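Even at TCP z = 0.011 there is no contact with the pot floor. The real fingertips therefore sit roughly 20 mm behind the reported TCP, and the medium pot was gripped only at its rim. I'll regrasp lower, checking the force.

apply_moves(
  series=[
    [[0, 0, -0.3], [0, 0, 0], 0],
    [[0, 0, -0.5], [0, 0, 0], 0],
    [[0, 0, -0.5], [0, 0, 0], 0],
    [[0, 0, -0.5], [0, 0, 0], 62],
    [[0, 0, -0.5], [0, 0, 0], 62],
    [[0, 0, -0.5], [0, 0, 0], 62],
    [[0, 0, -0.5], [0, 0, 0], 62],
  ],
)

```text
time: 18.18
eef_pos: [0.4484, 0.0638, 0.0705]
tcp_rot: [0.996, 0.09, -0.001, -0.0]
wrist_force: [0.8, 0.8, 0.8]
finger_gap: 0.625
grasp_force: 0.0
```

apply_moves(
  series=[
    [[0, 0, 0.2], [0, 0, 0], 62],
    [[0, 0, 0.4], [0, 0, 0], 62],
    [[0, 0, 0.5], [0, 0, 0], 62],
    [[0, 0, 0.56], [0, 0, 0], 62],
    [[0, 0, 0.56], [0, 0, 0], 62],
  ],
)

```text
time: 18.8
eef_pos: [0.4488, 0.0638, 0.0037]
tcp_rot: [0.996, 0.09, -0.0, -0.0]
wrist_force: [0.3, -0.1, -0.1]
finger_gap: 0.616
grasp_force: 0.0
```

apply_moves(
  series=[
    [[0, 0, 0], [0, 0, 0], 0],
    [[0, 0, 0], [0, 0, 0], 0],
    [[0, 0, 0], [0, 0, 0], 0],
    [[0, 0, 0], [0, 0, 0], 0],
  ],
)

```text
time: 19.3
eef_pos: [0.4499, 0.0639, 0.0047]
tcp_rot: [0.996, 0.09, 0.001, -0.0]
wrist_force: [1.1, -0.9, 5.9]
finger_gap: 0.463
grasp_force: 40.9
```

Gripped at 41 N. Carrying it to the near slot.

apply_moves(
  series=[
    [[0, 0, -0.5], [0, 0, 0], 0],
    [[0, 0, -1], [0, 0, 0], 0],
    [[0, 0, -1], [0, 0, 0], 0],
  ],
)

```text
time: 19.68
eef_pos: [0.4531, 0.0641, 0.1291]
tcp_rot: [0.996, 0.09, 0.005, 0.0]
wrist_force: [0.4, -0.3, -1.1]
finger_gap: 0.464
grasp_force: 41.2
```

apply_moves(
  series=[
    [[-0.15, 0.4, -0.15], [0, 0, 0], 0],
    [[-0.3, 0.8, -0.15], [0, 0, 0], 0],
    [[-0.3, 1, -0.15], [0, 0, 0], 0],
    [[-0.3, 1, -0.15], [0, 0, 0], 0],
  ],
)

```text
time: 20.18
eef_pos: [0.4335, -0.0617, 0.1402]
tcp_rot: [0.996, 0.088, -0.001, -0.0]
wrist_force: [0.3, -0.9, -1.7]
finger_gap: 0.462
grasp_force: 41.4
```

apply_moves(
  series=[
    [[0, 0.5, 0], [0, 0, 0], 0],
    [[0, 1, 0], [0, 0, 0], 0],
    [[0, 1, 0], [0, 0, 0], 0],
  ],
)

```text
time: 20.55
eef_pos: [0.4564, -0.1809, 0.1409]
tcp_rot: [0.996, 0.088, -0.001, -0.0]
wrist_force: [-1.1, 0.7, -1.0]
finger_gap: 0.464
grasp_force: 41.5
```

apply_moves(
  series=[
    [[-0.2, 0.5, 0], [0, 0, 0], 0],
    [[-0.2, 1, 0], [0, 0, 0], 0],
    [[-0.2, 1, 0], [0, 0, 0], 0],
    [[-0.2, 1, 0], [0, 0, 0], 0],
    [[-0.2, 1, 0], [0, 0, 0], 0],
  ],
)

```text
time: 21.18
eef_pos: [0.4538, -0.2989, 0.1411]
tcp_rot: [0.996, 0.091, -0.001, -0.001]
wrist_force: [0.2, 0.2, -1.2]
finger_gap: 0.461
grasp_force: 41.7
```

Run:
```python
from h import *
s=get_state();print(s["eef_pos"],s["finger_gap"],s["grasp_force"],shift(W(.068,.003,.017),Q))
```

```text
[ 0.45378774 -0.29889214  0.14113055] 0.4610538756940642 41.67903168126941 (array([-0.021,  0.274,  1.034]), array([-0.001,  0.001, -0.002]))
```

apply_moves(
  series=[
    [[-0.02, 0.274, 0.2], [0, 0, 0], 0],
    [[-0.02, 0.274, 0.5], [0, 0, 0], 0],
    [[-0.02, 0.274, 0.7], [0, 0, 0], 0],
    [[-0.02, 0.274, 0.85], [0, 0, 0], 0],
    [[-0.02, 0.274, 0.95], [0, 0, 0], 0],
    [[-0.02, 0.274, 0.95], [0, 0, 0], 0],
  ],
)

```text
time: 21.92
eef_pos: [0.4573, -0.3331, 0.0273]
tcp_rot: [0.996, 0.09, -0.001, -0.0]
wrist_force: [1.0, -0.2, -1.6]
finger_gap: 0.46
grasp_force: 41.7
```

apply_moves(
  series=[
    [[0, 0, 0.04], [0, 0, 0], 0],
    [[0, 0, 0.08], [0, 0, 0], 0],
    [[0, 0, 0.085], [0, 0, 0], 0],
    [[0, 0, 0.085], [0, 0, 0], 62],
    [[0, 0, 0.085], [0, 0, 0], 62],
    [[0, 0, 0.085], [0, 0, 0], 62],
  ],
)

```text
time: 22.68
eef_pos: [0.4578, -0.3341, 0.018]
tcp_rot: [0.996, 0.09, 0.0, 0.0]
wrist_force: [0.1, 0.4, -1.0]
finger_gap: 0.619
grasp_force: 0.0
```

apply_moves(
  series=[
    [[0, 0, -0.3], [0, 0, 0], 62],
    [[0, 0, -0.7], [0, 0, 0], 62],
    [[0, 0, -1], [0, 0, 0], 62],
    [[0, -0.3, -1], [0, 0, 0], 62],
    [[0, -0.8, -1], [0, 0, 0], 62],
    [[0, -1, -1], [0, 0, 0], 62],
    [[0, -1, -1], [0, 0, 0], 62],
  ],
)

```text
time: 23.55
eef_pos: [0.436, -0.2148, 0.1378]
tcp_rot: [0.996, 0.091, 0.0, 0.0]
wrist_force: [0.2, -0.0, 0.2]
finger_gap: 0.621
grasp_force: 0.0
```

apply_moves(
  series=[
    [[0, -1, -0.6], [0, 0, 0], 62],
    [[0, -1, -0.6], [0, 0, 0], 62],
    [[0, -1, -0.6], [0, 0, 0], 62],
  ],
)

```text
time: 23.92
eef_pos: [0.4165, -0.0973, 0.2125]
tcp_rot: [0.996, 0.091, 0.002, 0.001]
wrist_force: [1.1, -0.7, 0.3]
finger_gap: 0.618
grasp_force: 0.0
```

apply_moves(
  series=[
    [[0.5, -1, 0], [0, 0, 0], 62],
    [[0.5, -1, 0], [0, 0, 0], 62],
    [[0.5, -1, 0], [0, 0, 0], 62],
    [[0.5, -1, 0], [0, 0, 0], 62],
  ],
)

```text
time: 24.42
eef_pos: [0.4528, 0.0305, 0.2091]
tcp_rot: [0.996, 0.09, -0.001, 0.001]
wrist_force: [0.2, -0.9, 0.0]
finger_gap: 0.62
grasp_force: 0.0
```

Run:
```python
from h import *
s=get_state();print(s["eef_pos"],s["finger_gap"],shift([.563,.018,.02],Q))
c=read_camera("wrist");im=c["frame"]
p=proj(c,[.563,.018,.074]);print("pred rim",p,proj(c,[.563,.018,0]))
x,y=max(int(p[0])-70,0),max(int(p[1])-70,0);print(x,y)
b=read_camera("scene");q=proj(b,W(0,0,.03)).astype(int)
a=cv2.resize(im[y:y+140,x:x+140],(400,400),interpolation=cv2.INTER_CUBIC);d=cv2.resize(b["frame"][q[1]-45:q[1]+45,q[0]-45:q[0]+45],(400,400),interpolation=cv2.INTER_CUBIC)
cv2.imwrite("pics/w9.png",np.hstack([a,d])[:,:,::-1])
```

```text
[0.45281707 0.03045213 0.20908916] 0.620211552056108 (array([0.886, 0.266, 1.575]), array([ 0.001,  0.001, -0.003]))
pred rim [296.6613865   49.22636513] [288.74384317  57.4347032 ]
226 0
```

View pics/w9.png

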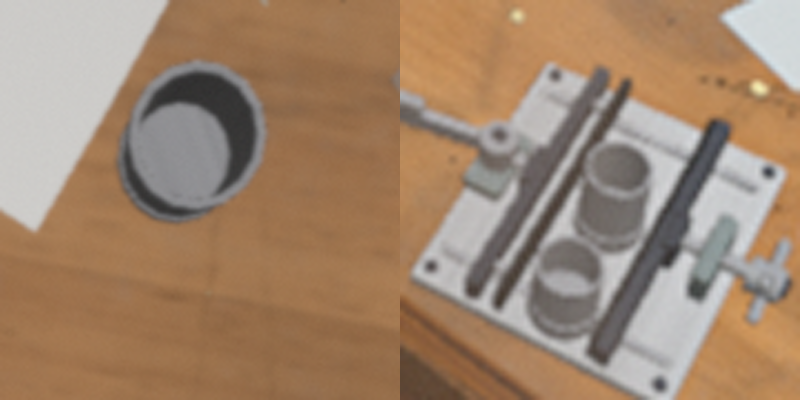

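Both pots stand upright in the clamp. The tall pot's rim at (198,133) in the crop is about 2 mm further out than predicted. Grasping it now.

apply_moves(
  series=[
    [[0.45, 0.13, 0], [0, 0, 0], 62],
    [[0.9, 0.266, 0.2], [0, 0, 0], 62],
    [[0.9, 0.266, 0.4], [0, 0, 0], 62],
    [[0.9, 0.266, 0.4], [0, 0, 0], 62],
  ],
)

```text
time: 25.02
eef_pos: [0.5623, 0.0167, 0.1585]
tcp_rot: [0.996, 0.088, -0.003, -0.0]
wrist_force: [-1.2, -0.1, 0.3]
finger_gap: 0.622
grasp_force: 0.0
```

apply_moves(
  series=[
    [[0, 0, 0.2], [0, 0, 0], 62],
    [[0, 0, 0.6], [0, 0, 0], 62],
    [[0, 0, 1], [0, 0, 0], 62],
    [[0, 0, 1], [0, 0, 0], 62],
    [[0, 0, 1], [0, 0, 0], 62],
  ],
)

```text
time: 25.65
eef_pos: [0.5658, 0.0183, 0.0442]
tcp_rot: [0.996, 0.089, 0.002, 0.0]
wrist_force: [-0.8, 0.7, 0.1]
finger_gap: 0.619
grasp_force: 0.0
```

apply_moves(
  series=[
    [[0, 0, 0.19], [0, 0, 0], 62],
    [[0, 0, 0.19], [0, 0, 0], 62],
    [[0, 0, 0.19], [0, 0, 0], 62],
    [[0, 0, 0.19], [0, 0, 0], 0],
    [[0, 0, 0.19], [0, 0, 0], 0],
    [[0, 0, 0.19], [0, 0, 0], 0],
    [[0, 0, 0.19], [0, 0, 0], 0],
  ],
  squeeze=40,
)

```text
time: 26.52
eef_pos: [0.5661, 0.019, 0.0211]
tcp_rot: [0.996, 0.09, 0.002, 0.0]
wrist_force: [-0.9, 0.3, 6.7]
finger_gap: 0.466
grasp_force: 40.1
```

apply_moves(
  series=[
    [[0, 0, -0.5], [0, 0, 0], 0],
    [[0, 0, -1], [0, 0, 0], 0],
    [[0, 0, -1], [0, 0, 0], 0],
  ],
)

```text
time: 26.9
eef_pos: [0.5696, 0.0189, 0.1461]
tcp_rot: [0.996, 0.09, 0.007, 0.001]
wrist_force: [-0.6, 0.2, -1.4]
finger_gap: 0.473
grasp_force: 41.2
```

apply_moves(
  series=[
    [[-0.5, 0.2, 0], [0, 0, 0], 0],
    [[-1, 0.7, 0], [0, 0, 0], 0],
    [[-1, 0.7, 0], [0, 0, 0], 0],
    [[-1, 0.7, 0], [0, 0, 0], 0],
  ],
)

```text
time: 27.4
eef_pos: [0.4594, -0.086, 0.1377]
tcp_rot: [0.996, 0.088, -0.001, -0.0]
wrist_force: [-0.3, 0.0, -2.0]
finger_gap: 0.469
grasp_force: 41.3
```

apply_moves(
  series=[
    [[-0.2, 0.5, 0], [0, 0, 0], 0],
    [[-0.4, 1, 0], [0, 0, 0], 0],
    [[-0.4, 1, 0], [0, 0, 0], 0],
  ],
)

```text
time: 27.78
eef_pos: [0.4354, -0.2145, 0.1386]
tcp_rot: [0.996, 0.088, -0.0, 0.0]
wrist_force: [0.3, 0.4, -1.0]
finger_gap: 0.473
grasp_force: 41.5
```

apply_moves(
  series=[
    [[0, 0.5, 0], [0, 0, 0], 0],
    [[0, 1, 0], [0, 0, 0], 0],
    [[0, 1, 0], [0, 0, 0], 0],
    [[0, 1, 0], [0, 0, 0], 0],
  ],
)

```text
time: 28.28
eef_pos: [0.4572, -0.3282, 0.1378]
tcp_rot: [0.996, 0.09, -0.001, -0.001]
wrist_force: [-0.2, -0.7, -0.5]
finger_gap: 0.473
grasp_force: 41.8
```

apply_moves(
  series=[
    [[0.5, 0, 0], [0, 0, 0], 0],
    [[1, 0, 0], [0, 0, 0], 0],
    [[1, 0, 0], [0, 0, 0], 0],
    [[1, 0, 0], [0, 0, 0], 0],
    [[1, 0, 0], [0, 0, 0], 0],
  ],
)

```text
time: 28.9
eef_pos: [0.5737, -0.3076, 0.1387]
tcp_rot: [0.996, 0.09, -0.0, -0.0]
wrist_force: [0.3, 0.7, -2.3]
finger_gap: 0.471
grasp_force: 41.8
```

Run:
```python
from h import *
s=get_state();print(s["eef_pos"],s["finger_gap"],s["grasp_force"],shift(W(-.068,.003,.033),Q))
```

```text
[ 0.57374241 -0.30756984  0.13869914] 0.4711346580613097 41.84292554855347 (array([0.141, 0.017, 0.881]), array([-0.   ,  0.001, -0.003]))
```

apply_moves(
  series=[
    [[0.14, 0.017, 0.2], [0, 0, 0], 0],
    [[0.14, 0.017, 0.4], [0, 0, 0], 0],
    [[0.14, 0.017, 0.6], [0, 0, 0], 0],
    [[0.14, 0.017, 0.75], [0, 0, 0], 0],
    [[0.14, 0.017, 0.85], [0, 0, 0], 0],
    [[0.14, 0.017, 0.88], [0, 0, 0], 0],
    [[0.14, 0.017, 0.88], [0, 0, 0], 0],
    [[0.14, 0.017, 0.88], [0, 0, 0], 62],
    [[0.14, 0.017, 0.88], [0, 0, 0], 62],
    [[0.14, 0.017, 0.88], [0, 0, 0], 62],
  ],
)

```text
time: 30.15
eef_pos: [0.5923, -0.3077, 0.0338]
tcp_rot: [0.996, 0.09, 0.0, 0.0]
wrist_force: [0.6, 0.1, -0.2]
finger_gap: 0.616
grasp_force: 0.0
```

apply_moves(
  series=[
    [[0, 0, -0.3], [0, 0, 0], 62],
    [[0, 0, -0.7], [0, 0, 0], 62],
    [[0, 0, -1], [0, 0, 0], 62],
    [[0, 0, -1], [0, 0, 0], 0],
    [[0, 0, -1], [0, 0, 0], 0],
    [[0, 0, -1], [0, 0, 0], 0],
    [[0, 0, -1], [0, 0, 0], 0],
  ],
)

```text
time: 31.02
eef_pos: [0.5909, -0.307, 0.1514]
tcp_rot: [0.996, 0.09, -0.001, -0.001]
wrist_force: [0.3, -0.0, 0.0]
finger_gap: -0.004
grasp_force: 0.0
```

Run:
```python
from h import *
import pickle;c=pickle.load(open("w3.pkl","rb"))
s=get_state();print(s["eef_pos"],shift(W(0.07,.115,.12),Q))
# w5 camera
d=np.array([.5254,-.321,.0468])-np.array([.4439,-.1834,.2387]);c5=dict(K=c["K"],R=c["R"],t=c["t"]-c["R"]@d)
print("corners",[(proj(c5,W(x,y,.012))/.64).round() for x,y in((-.095,-.085),(-.095,.085))],"nutc",proj(c5,W(0,.105,.03))/.64,"piv",proj(c5,W(0,-.076,.05))/.64)
obs=np.array([(692,305),(650,290),(687,398),(642,372)])
for dx,dy in((0,0),):
  for a in np.arange(0,90,5):
    t=[proj(c5,W(-.027*np.sin(p),.105,.03+.027*np.cos(p)))/.64 for p in np.radians(a+90*np.arange(4))]
    print(a,np.array(t).round().tolist())
```

```text
[ 0.59091105 -0.3069663   0.15139206] (array([-1.145,  0.935,  0.262]), array([-0.001,  0.001, -0.003]))
corners [array([152.,  82.]), array([625.,  79.])] nutc [667.52377943 343.86376363] piv [167.67492371 368.08410427]
0 [[707.0, 375.0], [678.0, 275.0], [637.0, 320.0], [658.0, 408.0]]
5 [[708.0, 368.0], [675.0, 273.0], [636.0, 325.0], [661.0, 410.0]]
10 [[709.0, 361.0], [672.0, 273.0], [636.0, 331.0], [664.0, 413.0]]
15 [[709.0, 354.0], [668.0, 273.0], [636.0, 336.0], [667.0, 415.0]]
20 [[709.0, 347.0], [665.0, 273.0], [636.0, 342.0], [670.0, 416.0]]
25 [[709.0, 340.0], [662.0, 274.0], [636.0, 347.0], [673.0, 417.0]]
30 [[708.0, 332.0], [659.0, 275.0], [637.0, 353.0], [676.0, 417.0]]
35 [[707.0, 325.0], [657.0, 277.0], [637.0, 358.0], [680.0, 417.0]]
40 [[705.0, 319.0], [654.0, 279.0], [638.0, 363.0], [683.0, 416.0]]
45 [[703.0, 312.0], [651.0, 282.0], [639.0, 369.0], [686.0, 414.0]]
50 [[701.0, 306.0], [649.0, 285.0], [641.0, 374.0], [689.0, 412.0]]
55 [[699.0, 300.0], [647.0, 289.0], [642.0, 379.0], [692.0, 409.0]]
60 [[697.0, 295.0], [645.0, 292.0], [644.0, 384.0], [695.0, 406.0]]
65 [[694.0, 290.0], [643.0, 296.0], [646.0, 389.0], [698.0, 402.0]]
70 [[691.0, 286.0], [641.0, 301.0], [648.0, 393.0], [700.0, 398.0]]
75 [[688.0, 282.0], [640.0, 305.0], [650.0, 397.0], [702.0, 393.0]]
80 [[685.0, 279.0], [639.0, 310.0], [652.0, 401.0], [704.0, 387.0]]
85 [[681.0, 277.0], [638.0, 315.0], [655.0, 404.0], [706.0, 381.0]]
```

Run:
```python
from h import *
import pickle;c=pickle.load(open("w3.pkl","rb"))
d=np.array([.5254,-.321,.0468])-np.array([.4439,-.1834,.2387]);c5=dict(K=c["K"],R=c["R"],t=c["t"]-c["R"]@d)
def loc(u,v,z):
    p=ray(c5,(u*.64,v*.64),z)-C;return (XC@p*1e3).round(1),(YC@p*1e3).round(1)
for n,u,v,z in [("deckTL",160,84,.012),("deckTR",617,81,.012),("nutface top far",493,84,.034),("nut outer",521,84,.034),("nutface bottom far",476,84,.013),("leverface top far",295,84,.034),("leverface far bot",318,84,.013),("tip",10,365,.054),("piv",172,362,.054)]:print(n,loc(u,v,z))
```

```text
deckTL (np.float64(-94.3), np.float64(-82.4))
deckTR (np.float64(-94.3), np.float64(82.1))
nutface top far (np.float64(-91.5), np.float64(34.2))
nut outer (np.float64(-91.4), np.float64(43.1))
nutface bottom far (np.float64(-93.5), np.float64(31.4))
leverface top far (np.float64(-91.9), np.float64(-29.4))
leverface far bot (np.float64(-93.8), np.float64(-25.2))
tip (np.float64(-3.2), np.float64(-126.7))
piv (np.float64(-4.0), np.float64(-72.2))
```

Run:
```python
from h import *
b=read_camera("scene");e=lambda p:((p-[270,225]+.5)*6.6).round()
print("cam",-b["R"].T@b["t"])
print("c",e(proj(b,W(0,.105,.03))),"hub end",e(proj(b,W(0,.116,.03))))
for a in(0,25,49,65):
    print(a,[e(proj(b,W(-.027*np.sin(p),.105,.03+.027*np.cos(p)))).tolist() for p in np.radians(a+90*np.arange(4))])
print("corners",[e(proj(b,W(x,y,.012))).tolist() for x,y in((-.095,-.085),(-.095,.085),(.095,.085),(.095,-.085))])
print("nutface ends",[[e(proj(b,W(x,.033-.0025*a,.034))).tolist() for x in(-.093,.093)] for a in (0,.85)])
print("lever face",[e(proj(b,W(x,-.025,.034))).tolist() for x in(-.093,.093)])
```

```text
cam [-0.01151077 -0.58164092  0.916235  ]
c [600. 379.] hub end [626. 392.]
0 [[612.0, 343.0], [625.0, 328.0], [588.0, 414.0], [575.0, 431.0]]
25 [[622.0, 325.0], [617.0, 348.0], [579.0, 432.0], [582.0, 411.0]]
49 [[627.0, 317.0], [607.0, 372.0], [573.0, 441.0], [593.0, 386.0]]
65 [[628.0, 318.0], [600.0, 389.0], [572.0, 441.0], [600.0, 368.0]]
corners [[272.0, 49.0], [630.0, 211.0], [451.0, 567.0], [65.0, 365.0]]
nutface ends [[[522.0, 133.0], [335.0, 471.0]], [[518.0, 131.0], [330.0, 468.0]]]
lever face [[398.0, 77.0], [201.0, 402.0]]
```

apply_moves(
  series=[
    [[0, 0.4, 0], [0, 0, 0], 0],
    [[-0.2, 0.877, 0], [0, 0, 0], 0],
    [[-0.6, 0.877, 0], [0, 0, 0], 0],
    [[-0.937, 0.877, 0.1], [0, 0, 0], 0],
    [[-0.937, 0.877, 0.26], [0, 0, 0], 0],
    [[-0.937, 0.877, 0.26], [0, 0, 0], 0],
    [[-0.937, 0.877, 0.26], [0, 0, 0], 0],
  ],
)

```text
time: 31.95
eef_pos: [0.5012, -0.4308, 0.1221]
tcp_rot: [0.996, 0.09, 0.0, 0.0]
wrist_force: [0.4, -0.0, 0.6]
finger_gap: 0.0
grasp_force: 0.0
```

Run:
```python
from h import *
s=get_state();print(s["eef_pos"],shift(W(.045,.108,.023),Q))
```

```text
[ 0.501222   -0.43078188  0.12206955] (array([-0.019, -0.006,  0.826]), array([ 0.   , -0.   , -0.003]))
```

apply_moves(
  series=[
    [[0, 0, 0.3], [0, 0, 0], 0],
    [[0, 0, 0.6], [0, 0, 0], 0],
    [[0, 0, 0.82], [0, 0, 0], 0],
    [[0, 0, 0.82], [0, 0, 0], 0],
    [[0, 0, 0.82], [0, 0, 0], 0],
  ],
)

```text
time: 32.58
eef_pos: [0.5017, -0.4317, 0.0253]
tcp_rot: [0.996, 0.09, 0.001, 0.001]
wrist_force: [0.1, 0.6, -0.7]
finger_gap: 0.0
grasp_force: 0.0
```

apply_moves(
  series=[
    [[0.05, 0, 0], [0, 0, 0], 0],
    [[0.05, 0, 0], [0, 0, 0], 0],
  ],
)

```text
time: 32.83
eef_pos: [0.5075, -0.4308, 0.0255]
tcp_rot: [0.996, 0.09, 0.001, 0.001]
wrist_force: [0.1, -0.5, -0.6]
finger_gap: -0.0
grasp_force: 0.0
```

apply_moves(
  series=[
    [[0.04, 0, 0], [0, 0, 0], 0],
    [[0.04, 0, 0], [0, 0, 0], 0],
  ],
)

```text
time: 33.08
eef_pos: [0.5111, -0.4292, 0.024]
tcp_rot: [0.996, 0.09, 0.0, 0.0]
wrist_force: [0.2, -0.5, 0.9]
finger_gap: -0.003
grasp_force: 0.0
```

apply_moves(
  series=[
    [[0.04, 0, 0], [0, 0, 0], 0],
    [[0.04, 0, 0], [0, 0, 0], 0],
  ],
)

```text
time: 33.33
eef_pos: [0.5157, -0.4283, 0.0237]
tcp_rot: [0.996, 0.09, 0.0, 0.0]
wrist_force: [-0.4, -0.2, 0.1]
finger_gap: 0.002
grasp_force: 0.0
```

apply_moves(
  series=[
    [[0.04, 0, 0], [0, 0, 0], 0],
    [[0.04, 0, 0], [0, 0, 0], 0],
  ],
)

```text
time: 33.58
eef_pos: [0.5184, -0.4276, 0.0233]
tcp_rot: [0.996, 0.09, -0.002, -0.0]
wrist_force: [-4.3, -0.8, 2.2]
finger_gap: 0.006
grasp_force: 2.6
```

apply_moves(
  series=[
    [[0.04, 0, 0], [0, 0, 0], 0],
    [[0.04, 0, 0], [0, 0, 0], 0],
  ],
)

```text
time: 33.83
eef_pos: [0.52, -0.4274, 0.0238]
tcp_rot: [0.996, 0.09, -0.005, -0.001]
wrist_force: [-14.4, -2.4, 9.2]
finger_gap: -0.005
grasp_force: 8.2
```

apply_moves(
  series=[
    [[0.04, 0, 0], [0, 0, 0], 0],
    [[0.08, 0, 0], [0, 0, 0], 0],
    [[0.12, 0, 0], [0, 0, 0], 0],
    [[0.16, 0, 0], [0, 0, 0], 0],
    [[0.19, 0, 0], [0, 0, 0], 0],
    [[0.19, 0, 0], [0, 0, 0], 0],
  ],
)

```text
time: 34.58
eef_pos: [0.5475, -0.4228, 0.0258]
tcp_rot: [0.996, 0.09, 0.0, 0.0]
wrist_force: [-3.7, 1.6, 10.0]
finger_gap: 0.001
grasp_force: 4.6
```

Run:
```python
from h import *
s=get_state();p=s["eef_pos"]-W(0,.105,0);print(s["eef_pos"],"u",-XC@p,YC@p,s["wrist_force"],s["torque"])
```

```text
[ 0.54746794 -0.42279661  0.02576045] u 0.004110674861321091 0.004419871940766722 [-3.69341141  1.64682848 10.01154337] [0.40623811 0.63331045 0.05992156]
```

apply_moves(
  series=[
    [[-0.03, 0, -0.2], [0, 0, 0], 0],
    [[-0.03, 0, -0.45], [0, 0, 0], 0],
    [[-0.2, 0, -0.45], [0, 0, 0], 0],
    [[-0.37, 0, -0.45], [0, 0, 0], 0],
    [[-0.37, 0, -0.45], [0, 0, 0], 0],
  ],
)

```text
time: 35.2
eef_pos: [0.5005, -0.43, 0.0762]
tcp_rot: [0.996, 0.089, -0.001, -0.001]
wrist_force: [0.1, 0.4, 0.7]
finger_gap: -0.0
grasp_force: 0.0
```

Run:
```python
from h import *
print(shift(W(.034,.108,.023),Q))
c=read_camera("wrist");b=read_camera("scene")
import pickle;pickle.dump((c,b),open("nut1.pkl","wb"))
```

```text
(array([0.08 , 0.002, 0.443]), array([-0.002,  0.001, -0.005]))
```

```bash
cat > nut.py <<'E'
from h import *
def nutfit(cams,offs=(0,)):
    best=[]
    for du in np.arange(-3,3.1,1)*1e-3:
      for dy in np.arange(-3,3.1,1)*1e-3:
        for a in range(0,90,3):
            sc=0
            for c in cams:
                hsv=c["sat"];m=np.zeros(hsv.shape,np.uint8)
                g=8*1
                f=lambda P:tuple(int(round(v*16)) for v in proj(c,P))
                o=f(W(du,.105+dy,.03));th=max(1,int(round(c["K"][0,0]*.008/c["d"])))
                for p in np.radians(a+90*np.arange(4)):
                    cv2.line(m,o,f(W(du-.026*np.sin(p),.105+dy,.03+.026*np.cos(p))),1,th,cv2.LINE_8,4)
                cv2.line(m,f(W(du,.094+dy,.03)),f(W(du,.116+dy,.03)),1,int(round(th*2.5)),cv2.LINE_8,4)
                r=np.zeros_like(m);cv2.circle(r,(o[0]//16,o[1]//16),int(c["K"][0,0]*.036/c["d"]),1,-1)
                # ignore clamp side
                q=np.array([proj(c,W(x,y,.03)) for x,y in((-.06,.093),(.06,.093),(.06,.03),(-.06,.03))]).astype(int)
                cv2.fillPoly(r,[q],0);sel=r>0
                sc+=np.corrcoef(m[sel],c["gray"][sel])[0,1]
            best.append((sc,a,du,dy))
    return sorted(best,reverse=True)[:6]
def prep(c):
    h=cv2.cvtColor(c["frame"],cv2.COLOR_RGB2HSV)[:,:,1].astype(float);c["sat"]=h;c["gray"]=-np.minimum(h,120)
    c["d"]=(c["R"]@W(0,.105,.03)+c["t"])[2];return c
E
python3 - <<'E'
from nut import *
import pickle
cw,cs=map(prep,pickle.load(open("nut1.pkl","rb")))
print("wrist",nutfit([cw])); print("scene",nutfit([cs]))
s0=dict(cs);s0["frame"]=np.load("sc.npy");s0=prep(s0);print("scene before",nutfit([s0]))
w5=cv2.imread("pics/w5.png")[:,:,::-1];w5=cv2.resize(np.ascontiguousarray(w5),(512,384),interpolation=cv2.INTER_AREA)
d=np.array([.5254,-.321,.0468])-get_state()["eef_pos"]
c5=prep(dict(K=cw["K"],R=cw["R"],t=cw["t"]-cw["R"]@d,frame=w5));print("w5",nutfit([c5]),"both",nutfit([c5,s0]))
print("now both",nutfit([cw,cs]))
E
```

```text
wrist [(np.float64(0.8476795975564528), 45, np.float64(-0.002), np.float64(-0.001)), (np.float64(0.8469153341517696), 45, np.float64(-0.001), np.float64(-0.001)), (np.float64(0.8439561170444874), 42, np.float64(-0.001), np.float64(-0.001)), (np.float64(0.8393760244681009), 42, np.float64(-0.002), np.float64(-0.001)), (np.float64(0.8376603077700747), 39, np.float64(-0.001), np.float64(-0.001)), (np.float64(0.8352529806147235), 51, np.float64(-0.001), np.float64(-0.001))]
scene [(np.float64(0.6035520727354247), 27, np.float64(-0.003), np.float64(-0.003)), (np.float64(0.5961698599374698), 21, np.float64(-0.003), np.float64(-0.003)), (np.float64(0.5958258504028553), 18, np.float64(-0.003), np.float64(-0.003)), (np.float64(0.5914682290033436), 30, np.float64(-0.001), np.float64(-0.002)), (np.float64(0.5911583643073934), 27, np.float64(-0.001), np.float64(-0.002)), (np.float64(0.5891020654304455), 24, np.float64(-0.002), np.float64(-0.002))]
scene before [(np.float64(0.7587936030908762), 87, np.float64(-0.002), np.float64(-0.001)), (np.float64(0.7566938828643377), 87, np.float64(0.001), np
[... 1026 characters left out ...]
t64(1.5386228609108792), 51, np.float64(-0.001), np.float64(-0.002)), (np.float64(1.536661212948299), 51, np.float64(0.001), np.float64(-0.001)), (np.float64(1.5365679346452386), 57, np.float64(0.002), np.float64(-0.002))]
now both [(np.float64(1.4340965950967677), 45, np.float64(-0.002), np.float64(-0.001)), (np.float64(1.4169545159124817), 42, np.float64(-0.002), np.float64(-0.001)), (np.float64(1.4030194246417633), 39, np.float64(-0.002), np.float64(-0.001)), (np.float64(1.3998597788820022), 48, np.float64(-0.002), np.float64(-0.001)), (np.float64(1.3988796714826173), 30, np.float64(-0.002), np.float64(-0.001)), (np.float64(1.3962877989265037), 48, np.float64(-0.001), np.float64(-0.002))]
```

apply_moves(
  series=[
    [[0.02, 0, 0.2], [0, 0, 0], 0],
    [[0.02, 0, 0.443], [0, 0, 0], 0],
    [[0.02, 0, 0.443], [0, 0, 0], 0],
    [[0.08, 0, 0.443], [0, 0, 0], 0],
    [[0.12, 0, 0.443], [0, 0, 0], 0],
    [[0.16, 0, 0.443], [0, 0, 0], 0],
    [[0.2, 0, 0.443], [0, 0, 0], 0],
    [[0.24, 0, 0.443], [0, 0, 0], 0],
    [[0.28, 0, 0.443], [0, 0, 0], 0],
    [[0.32, 0, 0.443], [0, 0, 0], 0],
    [[0.36, 0, 0.443], [0, 0, 0], 0],
    [[0.39, 0, 0.443], [0, 0, 0], 0],
  ],
)

```text
time: 36.8
eef_pos: [0.547, -0.4224, 0.024]
tcp_rot: [0.996, 0.09, -0.003, -0.0]
wrist_force: [-8.6, -2.3, 1.5]
finger_gap: 0.0
grasp_force: 3.8
```

apply_moves(
  series=[
    [[0, 0, 0], [0, 0, 0], 0],
  ],
)

```text
time: 36.92
eef_pos: [0.5475, -0.4223, 0.0241]
tcp_rot: [0.996, 0.09, -0.002, -0.0]
wrist_force: [-5.6, -1.9, 2.1]
finger_gap: -0.0
grasp_force: 2.8
```

apply_moves(
  series=[
    [[-0.02, 0, -0.3], [0, 0, 0], 0],
    [[-0.02, 0, -0.6], [0, 0, 0], 0],
    [[-0.2, -0.4, -0.6], [0, 0, 0], 0],
    [[-0.2, -0.8, -0.6], [0, 0, 0], 0],
    [[-0.2, -0.8, -0.6], [0, 0, 0], 0],
    [[-0.2, -0.8, -0.6], [0, 0, 0], 0],
  ],
)

```text
time: 37.67
eef_pos: [0.5094, -0.3323, 0.097]
tcp_rot: [0.996, 0.09, 0.0, 0.001]
wrist_force: [-0.1, -0.0, 1.6]
finger_gap: -0.001
grasp_force: 0.0
```

Run:
```python
from nut import *
s=get_state();print(s["eef_pos"])
c=prep(read_camera("wrist"));print(nutfit([c])[:4],(proj(c,W(0,.105,.03))))
np.save("n2.npy",c["frame"])
```

```text
[ 0.50943937 -0.33225989  0.09695446]
[(np.float64(0.8341766962506131), 36, np.float64(-0.002), np.float64(-0.001)), (np.float64(0.831401618510274), 39, np.float64(-0.002), np.float64(-0.001)), (np.float64(0.83052555819407), 39, np.float64(-0.001), np.float64(-0.001)), (np.float64(0.8272568198358617), 39, np.float64(-0.003), np.float64(-0.001))] [385.1245924  171.43273595]
```

Run:
```python
from nut import *
c=read_camera("wrist");im=cv2.resize(c["frame"][:,:,::-1],(800,600),interpolation=cv2.INTER_CUBIC)
for a,col in((218,(0,255,0)),(128,(0,0,255))):
    y=.033-.0025*np.radians(a)
    for x0,x1 in((-.093,-.075),(.075,.093),(-.04,-.03)):
        cv2.line(im,*[tuple(int(v) for v in proj(c,W(x,y,.034))/.64) for x in(x0,x1)],col,1)
cv2.imwrite("pics/n2.png",im)
print([(proj(c,W(x,y,.012))/.64).round() for x,y in((-.095,-.085),(-.095,.085),(.095,.085))])
```

```text
[array([180.,  52.]), array([563.,  50.]), array([534., 429.])]
```

View pics/n2.png

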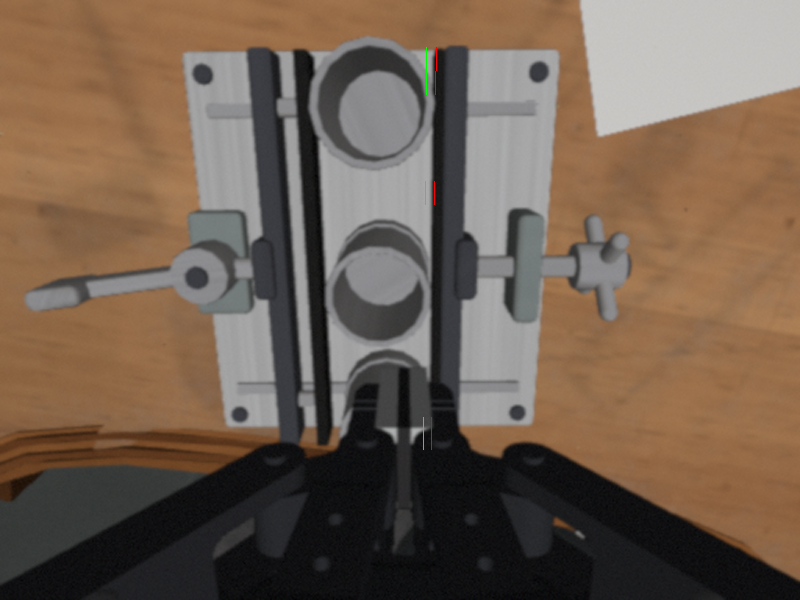

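Last picture: the nut's spokes are at (595,225), (620,240) and (605,310), and the nut-side jaw's inner edge is at about column 445. From here on I'll measure numerically.

Run:
```python
from nut import *
from scipy.optimize import least_squares
c=read_camera("wrist");e=get_state()["eef_pos"]
w5=cv2.imread("pics/w5.png")[:,:,::-1];w5=cv2.resize(np.ascontiguousarray(w5),(512,384),interpolation=cv2.INTER_AREA)
c5=dict(K=c["K"],R=c["R"],t=c["t"]-c["R"]@(np.array([.5254,-.321,.0468])-e),frame=w5)
for n,cc in(("w5",c5),("now",c)):
    g=cv2.cvtColor(cc["frame"],cv2.COLOR_RGB2GRAY).astype(float)
    for x in(-.088,-.03):
      for z in (.034,):
        ys=np.arange(-.05,.09,.0005)
        v=np.array([cv2.getRectSubPix(g.astype(np.float32),(1,1),tuple(map(float,proj(cc,W(x,y,z)))))[0,0] for y in ys])
        d=np.diff(cv2.GaussianBlur(v[:,None],(1,5),0)[:,0]);k=[i for i in range(1,len(d)-1) if abs(d[i])>6 and abs(d[i])>=abs(d[i-1]) and abs(d[i])>abs(d[i+1])]
        print(n,x,[(round(ys[i]*1e3,1),int(d[i])) for i in k])
```

```text
w5 -0.088 [(np.float64(-49.5), -22), (np.float64(-40.5), -8), (np.float64(-36.5), 33), (np.float64(-31.5), -33), (np.float64(-23.0), 37), (np.float64(27.5), -39), (np.float64(34.0), 7), (np.float64(43.0), 26), (np.float64(64.0), -22), (np.float64(69.5), 24), (np.float64(74.5), -14), (np.float64(85.0), 21)]
w5 -0.03 [(np.float64(-49.5), -20), (np.float64(-40.5), -7), (np.float64(-36.5), 32), (np.float64(-31.0), -31), (np.float64(-23.0), 36), (np.float64(27.5), -37), (np.float64(34.0), 7), (np.float64(43.0), 24), (np.float64(58.5), -20), (np.float64(67.5), 17), (np.float64(74.5), -12)]
now -0.088 [(np.float64(-49.5), -19), (np.float64(-40.5), -6), (np.float64(-37.0), 28), (np.float64(-31.0), -29), (np.float64(-23.0), 33), (np.float64(-20.0), -7), (np.float64(-14.5), -14), (np.float64(15.5), 17), (np.float64(20.5), 6), (np.float64(26.0), -34), (np.float64(30.5), 8), (np.float64(40.0), 26), (np.float64(70.5), 8), (np.float64(77.0), -13), (np.float64(88.5), 16)]
now -0.03 [(np.float64(-49.5), -19), (np.float64(-40.5), -7), (np.float64(-37.0), 29), (np.float64(-31.0), -28), (np.float64(-23.0), 31), (np.float64(25.5), -32), (np.float64(31.0), 7), (np.float64(40.0), 23), (np.float64(77.0), -11)]
```

The jaw has moved 3.0 mm, about 76°, so only one push took and the nut is near 2.2 rad. Pushing again, slightly lower.

```bash
cat >> nut.py <<'E'
def jaw(c,z=.034):
    g=cv2.cvtColor(c["frame"],cv2.COLOR_RGB2GRAY).astype(np.float32);out=[]
    for x in(-.088,-.036,-.033,-.03):
        ys=np.arange(.03,.05,.00025)
        v=np.array([cv2.getRectSubPix(g,(1,1),tuple(map(float,proj(c,W(x,y,z)))))[0,0] for y in ys])
        d=np.diff(cv2.GaussianBlur(v[:,None],(1,9),0)[:,0]);out.append(round(ys[d.argmax()]*1e3,2))
    return out
E
python3 - <<'E'
from nut import *
print(jaw(read_camera("wrist")),shift(W(.04,.108,.085),Q),get_state()["eef_pos"])
E
```

```text
[np.float64(40.0), np.float64(40.0), np.float64(40.25), np.float64(40.25)] (array([-0.188,  0.783,  0.097]), array([ 0.   , -0.   , -0.004])) [ 0.50931782 -0.33301746  0.09660848]
```

apply_moves(
  series=[
    [[-0.19, 0.4, 0], [0, 0, 0], 0],
    [[-0.19, 0.783, 0], [0, 0, 0], 0],
    [[-0.19, 0.783, 0], [0, 0, 0], 0],
    [[-0.19, 0.783, 0.3], [0, 0, 0], 0],
    [[-0.19, 0.783, 0.635], [0, 0, 0], 0],
    [[-0.19, 0.783, 0.635], [0, 0, 0], 0],
    [[-0.19, 0.783, 0.635], [0, 0, 0], 0],
  ],
)

```text
time: 38.75
eef_pos: [0.5038, -0.4286, 0.0213]
tcp_rot: [0.996, 0.09, 0.0, 0.0]
wrist_force: [0.9, -0.7, 0.8]
finger_gap: -0.001
grasp_force: 0.0
```

apply_moves(
  series=[
    [[0.04, 0, 0], [0, 0, 0], 0],
    [[0.08, 0, 0], [0, 0, 0], 0],
    [[0.12, 0, 0], [0, 0, 0], 0],
    [[0.12, 0, 0], [0, 0, 0], 0],
  ],
)

```text
time: 39.25
eef_pos: [0.5164, -0.4269, 0.0216]
tcp_rot: [0.996, 0.09, -0.001, 0.001]
wrist_force: [-5.9, -1.3, 6.5]
finger_gap: -0.002
grasp_force: 4.3
```

apply_moves(
  series=[
    [[0.03, 0, 0], [0, 0, 0], 0],
    [[0.06, 0, 0], [0, 0, 0], 0],
    [[0.06, 0, 0], [0, 0, 0], 0],
  ],
)

```text
time: 39.62
eef_pos: [0.5171, -0.4266, 0.0215]
tcp_rot: [0.996, 0.091, -0.007, -0.0]
wrist_force: [-23.1, -4.5, 12.7]
finger_gap: -0.002
grasp_force: 13.3
```

apply_moves(
  series=[
    [[0.03, 0, 0], [0, 0, 0], 0],
    [[0.06, 0, 0], [0, 0, 0], 0],
    [[0.06, 0, 0], [0, 0, 0], 0],
  ],
)

```text
time: 40.0
eef_pos: [0.5195, -0.4262, 0.023]
tcp_rot: [0.996, 0.091, -0.011, -0.001]
wrist_force: [-37.2, -4.8, 29.0]
finger_gap: 0.002
grasp_force: 23.6
```

apply_moves(
  series=[
    [[0.03, 0, 0], [0, 0, 0], 0],
    [[0.06, 0, 0], [0, 0, 0], 0],
    [[0.06, 0, 0], [0, 0, 0], 0],
  ],
)

```text
time: 40.38
eef_pos: [0.5417, -0.4248, 0.0256]
tcp_rot: [0.996, 0.089, 0.004, 0.003]
wrist_force: [3.3, 1.3, 8.5]
finger_gap: 0.003
grasp_force: 4.4
```

apply_moves(
  series=[
    [[0.03, 0, 0], [0, 0, 0], 0],
    [[0.06, 0, 0], [0, 0, 0], 0],
    [[0.06, 0, 0], [0, 0, 0], 0],
  ],
)

```text
time: 40.75
eef_pos: [0.5464, -0.4206, 0.0203]
tcp_rot: [0.996, 0.09, 0.0, 0.0]
wrist_force: [2.0, 0.6, 2.3]
finger_gap: 0.002
grasp_force: 1.5
```

Run:
```python
from nut import *
s=get_state();p=s["eef_pos"]-W(0,.105,0);print("u",-XC@p,YC@p,p[2]);c=read_camera("wrist");print(jaw(c),nutfit([prep(c)])[:3])
```

```text
u 0.0034710207036343192 0.0020548968189218475 0.020298001598185532
[np.float64(46.75), np.float64(46.75), np.float64(46.75), np.float64(46.75)] [(np.float64(0.594201223450367), 54, np.float64(0.002), np.float64(-0.001)), (np.float64(0.592888370947971), 48, np.float64(0.003), np.float64(-0.001)), (np.float64(0.591976921463797), 51, np.float64(0.003), np.float64(-0.001))]
```

The finger jams on the spoke's end cap and rides over it. I need a lower contact while the spoke leans back, then to rise as it passes. Measuring first.

apply_moves(
  series=[
    [[-0.02, 0, -0.3], [0, 0, 0], 0],
    [[-0.02, 0, -0.6], [0, 0, 0], 0],
    [[-0.3, -0.4, -0.62], [0, 0, 0], 0],
    [[-0.3, -0.8, -0.62], [0, 0, 0], 0],
    [[-0.3, -0.8, -0.62], [0, 0, 0], 0],
    [[-0.3, -0.8, -0.62], [0, 0, 0], 0],
  ],
)

```text
time: 41.55
eef_pos: [0.493, -0.3327, 0.0944]
tcp_rot: [0.996, 0.09, -0.0, 0.0]
wrist_force: [-0.3, -0.2, -0.4]
finger_gap: -0.001
grasp_force: 0.0
```

Run:
```python
from nut import *
c=prep(read_camera("wrist"));print(jaw(c),nutfit([c])[:3],shift(W(.042,.108,.085),Q),get_state()["eef_pos"])
```

```text
[np.float64(39.5), np.float64(39.75), np.float64(39.5), np.float64(39.5)] [(np.float64(0.843259351184644), 54, np.float64(-0.001), np.float64(-0.001)), (np.float64(0.8422023945191369), 51, np.float64(-0.002), np.float64(-0.001)), (np.float64(0.8396539797652887), 51, np.float64(-0.001), np.float64(-0.001))] (array([-0.074,  0.805,  0.08 ]), array([ 0.   ,  0.   , -0.003])) [ 0.49338549 -0.33329192  0.09456635]
```

Phase is 52° and the jaw is at 39.5, so the nut is at about 2.48 rad. Now the low-then-rising push.

apply_moves(
  series=[
    [[-0.074, 0.4, 0], [0, 0, 0], 0],
    [[-0.074, 0.8, 0], [0, 0, 0], 0],
    [[-0.074, 0.8, 0], [0, 0, 0], 0],
    [[-0.074, 0.8, 0.3], [0, 0, 0], 0],
    [[-0.074, 0.8, 0.69], [0, 0, 0], 0],
    [[-0.074, 0.8, 0.69], [0, 0, 0], 0],
    [[-0.074, 0.8, 0.69], [0, 0, 0], 0],
  ],
)

```text
time: 42.48
eef_pos: [0.5021, -0.4292, 0.0128]
tcp_rot: [0.996, 0.09, 0.0, 0.0]
wrist_force: [-0.2, -0.6, 0.8]
finger_gap: 0.002
grasp_force: 0.0
```

apply_moves(
  series=[
    [[0.04, 0, 0], [0, 0, 0], 0],
    [[0.08, 0, 0], [0, 0, 0], 0],
    [[0.12, 0, 0], [0, 0, 0], 0],
    [[0.12, 0, 0], [0, 0, 0], 0],
  ],
)

```text
time: 42.98
eef_pos: [0.5162, -0.4263, 0.0124]
tcp_rot: [0.996, 0.09, 0.0, 0.0]
wrist_force: [-0.3, 0.8, -0.7]
finger_gap: -0.003
grasp_force: 0.0
```

apply_moves(
  series=[
    [[0.03, 0, 0], [0, 0, 0], 0],
    [[0.06, 0, 0], [0, 0, 0], 0],
    [[0.08, 0, 0], [0, 0, 0], 0],
    [[0.08, 0, 0], [0, 0, 0], 0],
  ],
)

```text
time: 43.48
eef_pos: [0.5181, -0.4256, 0.0124]
tcp_rot: [0.996, 0.09, -0.006, -0.001]
wrist_force: [-22.6, -3.5, 13.6]
finger_gap: 0.003
grasp_force: 11.2
```

Friction is holding it: 22 N is still short of what's needed. Moving forward and up together reverses the friction.

apply_moves(
  series=[
    [[0.01, 0, -0.03], [0, 0, 0], 0],
    [[0.02, 0, -0.06], [0, 0, 0], 0],
    [[0.04, 0, -0.08], [0, 0, 0], 0],
    [[0.06, 0, -0.09], [0, 0, 0], 0],
    [[0.06, 0, -0.09], [0, 0, 0], 0],
  ],
)

```text
time: 44.1
eef_pos: [0.5286, -0.4228, 0.0203]
tcp_rot: [0.996, 0.09, -0.003, -0.001]
wrist_force: [-5.8, -3.2, -4.0]
finger_gap: -0.001
grasp_force: 3.5
```

apply_moves(
  series=[
    [[0.03, 0, 0], [0, 0, 0], 0],
    [[0.06, 0, 0], [0, 0, 0], 0],
    [[0.06, 0, 0], [0, 0, 0], 0],
  ],
)

```text
time: 44.48
eef_pos: [0.5353, -0.4216, 0.0209]
tcp_rot: [0.996, 0.09, -0.004, -0.001]
wrist_force: [-7.6, -1.7, -0.5]
finger_gap: -0.003
grasp_force: 4.3
```

apply_moves(
  series=[
    [[0.03, 0, 0], [0, 0, 0], 0],
    [[0.06, 0, 0], [0, 0, 0], 0],
    [[0.08, 0, 0], [0, 0, 0], 0],
    [[0.08, 0, 0], [0, 0, 0], 0],
  ],
)

```text
time: 44.98
eef_pos: [0.5442, -0.4199, 0.0209]
tcp_rot: [0.996, 0.09, -0.004, -0.001]
wrist_force: [-9.9, -3.2, 0.1]
finger_gap: -0.002
grasp_force: 4.0
```

Run:
```python
from nut import *
s=get_state();p=s["eef_pos"]-W(0,.105,0);print("u",-XC@p,YC@p,p[2],s["wrist_force"])
```

```text
u 0.0014624902251236952 0.0009887028305096811 0.020861310385892784 [-9.87810989 -3.19261794  0.07408295]
```

apply_moves(
  series=[
    [[0.02, 0, -0.01], [0, 0, 0], 0],
    [[0.04, 0, -0.03], [0, 0, 0], 0],
    [[0.05, 0, -0.03], [0, 0, 0], 0],
    [[0.05, 0, -0.03], [0, 0, 0], 0],
  ],
)

```text
time: 45.48
eef_pos: [0.5552, -0.4191, 0.0263]
tcp_rot: [0.996, 0.09, 0.0, 0.0]
wrist_force: [-0.1, -0.3, 0.1]
finger_gap: 0.002
grasp_force: 0.0
```

apply_moves(
  series=[
    [[-0.02, 0, -0.3], [0, 0, 0], 0],
    [[-0.02, 0, -0.6], [0, 0, 0], 0],
    [[-0.3, -0.4, -0.62], [0, 0, 0], 0],
    [[-0.3, -0.8, -0.62], [0, 0, 0], 0],
    [[-0.3, -0.8, -0.62], [0, 0, 0], 0],
    [[-0.3, -0.8, -0.62], [0, 0, 0], 0],
  ],
)

```text
time: 46.22
eef_pos: [0.5028, -0.3313, 0.1011]
tcp_rot: [0.996, 0.09, 0.001, 0.001]
wrist_force: [0.9, 0.1, 0.8]
finger_gap: 0.002
grasp_force: 0.0
```

Run:
```python
from nut import *
c=prep(read_camera("wrist"));print(jaw(c),nutfit([c])[:3],shift(W(.042,.108,.013),Q),get_state()["eef_pos"])
```

```text
[np.float64(36.0), np.float64(36.0), np.float64(36.0), np.float64(36.25)] [(np.float64(0.8246386040269961), 39, np.float64(-0.002), np.float64(-0.001)), (np.float64(0.8232440190870419), 39, np.float64(-0.002), np.float64(0.0)), (np.float64(0.8223563841793619), 42, np.float64(-0.002), np.float64(-0.001))] (array([-0.156,  0.802,  0.736]), array([ 0.001, -0.001, -0.003])) [ 0.50300754 -0.33180861  0.10116633]
```

Jaw 36.0 and phase 40° give about 3.8 rad, so about 32° is left. Last partial push, forward and up.

apply_moves(
  series=[
    [[-0.156, 0.4, 0], [0, 0, 0], 0],
    [[-0.156, 0.8, 0], [0, 0, 0], 0],
    [[-0.156, 0.8, 0], [0, 0, 0], 0],
    [[-0.156, 0.8, 0.35], [0, 0, 0], 0],
    [[-0.156, 0.8, 0.736], [0, 0, 0], 0],
    [[-0.156, 0.8, 0.736], [0, 0, 0], 0],
    [[-0.1, 0.8, 0.736], [0, 0, 0], 0],
    [[-0.056, 0.8, 0.736], [0, 0, 0], 0],
    [[-0.056, 0.8, 0.736], [0, 0, 0], 0],
  ],
)

```text
time: 47.4
eef_pos: [0.5139, -0.4278, 0.0148]
tcp_rot: [0.996, 0.09, 0.001, 0.001]
wrist_force: [-2.0, -0.4, 1.0]
finger_gap: -0.004
grasp_force: 0.9
```

apply_moves(
  series=[
    [[0.02, 0, -0.015], [0, 0, 0], 0],
    [[0.04, 0, -0.03], [0, 0, 0], 0],
    [[0.06, 0, -0.05], [0, 0, 0], 0],
    [[0.08, 0, -0.07], [0, 0, 0], 0],
    [[0.1, 0, -0.09], [0, 0, 0], 0],
    [[0.11, 0, -0.1], [0, 0, 0], 0],
    [[0.11, 0, -0.1], [0, 0, 0], 0],
  ],
)

```text
time: 48.28
eef_pos: [0.5233, -0.4242, 0.0235]
tcp_rot: [0.996, 0.09, -0.002, -0.001]
wrist_force: [-5.6, -2.1, -3.7]
finger_gap: -0.002
grasp_force: 3.2
```

Run:
```python
from nut import *
s=get_state();p=s["eef_pos"]-W(0,.105,0);print("u",-XC@p,YC@p,p[2],s["wrist_force"])
c=prep(read_camera("wrist"));print(jaw(c),nutfit([c])[:3])
```

```text
u -0.019920491021028927 0.0013779665333126735 0.023501212246496046 [-5.56055975 -2.13597621 -3.66978106]
[np.float64(42.25), np.float64(42.25), np.float64(42.25), np.float64(42.5)] [(np.float64(0.658408264856761), 48, np.float64(-0.001), np.float64(-0.001)), (np.float64(0.6561657273907309), 39, np.float64(-0.001), np.float64(-0.001)), (np.float64(0.6560869078878895), 42, np.float64(-0.001), np.float64(-0.001))]
```

apply_moves(
  series=[
    [[0.01, 0, 0], [0, 0, 0], 0],
    [[0.02, 0, 0], [0, 0, 0], 0],
    [[0.02, 0, 0], [0, 0, 0], 0],
  ],
)

```text
time: 48.7
eef_pos: [0.5253, -0.4239, 0.0241]
tcp_rot: [0.996, 0.09, -0.002, -0.001]
wrist_force: [-7.6, -0.2, 0.4]
finger_gap: 0.0
grasp_force: 4.1
```

apply_moves(
  series=[
    [[-0.08, 0, 0], [0, 0, 0], 0],
    [[-0.1, 0, -0.3], [0, 0, 0], 0],
    [[-0.1, 0, -0.62], [0, 0, 0], 0],
    [[-0.1, -0.4, -0.62], [0, 0, 0], 0],
    [[-0.1, -0.8, -0.62], [0, 0, 0], 0],
    [[-0.1, -0.8, -0.62], [0, 0, 0], 0],
    [[-0.1, -0.8, -0.62], [0, 0, 0], 0],
  ],
)

```text
time: 49.58
eef_pos: [0.5, -0.332, 0.0998]
tcp_rot: [0.996, 0.09, 0.001, 0.001]
wrist_force: [0.2, -0.7, -1.0]
finger_gap: -0.004
grasp_force: 0.0
```

Run:
```python
from nut import *
c=prep(read_camera("wrist"));print(jaw(c),nutfit([c])[:3],shift(W(-.03,-.12,.13),Q),get_state()["eef_pos"])
```

```text
[np.float64(34.5), np.float64(34.75), np.float64(34.75), np.float64(34.75)] [(np.float64(0.8344688768117654), 78, np.float64(-0.001), np.float64(-0.001)), (np.float64(0.831987283736502), 75, np.float64(0.0), np.float64(-0.001)), (np.float64(0.830218796884714), 78, np.float64(-0.001), np.float64(0.0))] (array([ 0.461, -1.102, -0.253]), array([ 0.001, -0.001, -0.004])) [ 0.50000018 -0.33257779  0.09971878]
```

Phase 76° and jaw 34.65 give a nut angle of about 4.3–4.45 rad, as wanted. Next is the lever: planning a low approach around its tip.

Run:
```python
from h import *
R0=Ro.from_matrix(np.column_stack([-XC,YC,[0,0,-1]]))
def yaw(a):return Ro.from_rotvec([0,0,a])*R0
cur=(get_state()["eef_pos"],Ro.from_quat(get_state()["tcp_rot"]))
def rel(cur,P,R):return (cur[1].inv().apply(P-cur[0])/.12).round(3).tolist(),((cur[1].inv()*R).as_rotvec()/(np.pi/2)).round(3).tolist()
seq=[(W(.1,-.06,.1),.3),(W(.1,-.175,.07),.6),(W(.0,-.185,.03),.6),(W(-.035,-.185,.013),.6),(W(-.035,-.137,.013),.6)]
for P,a in seq:
    print(rel(cur,P,yaw(a)));cur=(P,yaw(a))
print("swing");S=cur
for l in list(np.arange(0,1.45,.16))+[1.5,1.56]:
    d=np.array([np.sin(l),-np.cos(l)]);m=np.array([np.cos(l),np.sin(l)])
    q=np.array([0,-.076])+.060*d-.0104*m;a=max(.6,min(l,1.5))
    print(round(l,2),rel(S,W(q[0],q[1],.013),yaw(a)))
```

```text
([-0.62, -0.597, -0.005], [0.001, -0.001, -0.195])
([0.283, -0.916, 0.25], [0.0, 0.0, -0.191])
([0.735, 0.402, 0.333], [0.0, 0.0, 0.0])
([0.241, 0.165, 0.142], [0.0, 0.0, 0.0])
([-0.226, 0.33, 0.0], [0.0, 0.0, 0.0])
swing
0.0 ([-0.174, -0.109, 0.0], [0.0, 0.0, 0.0])
0.16 ([-0.236, -0.161, 0.0], [0.0, 0.0, 0.0])
0.32 ([-0.306, -0.202, 0.0], [0.0, 0.0, 0.0])
0.48 ([-0.382, -0.231, 0.0], [0.0, 0.0, 0.0])
0.64 ([-0.461, -0.248, 0.0], [0.0, 0.0, -0.025])
0.8 ([-0.542, -0.252, 0.0], [0.0, 0.0, -0.127])
0.96 ([-0.623, -0.244, 0.0], [0.0, 0.0, -0.229])
1.12 ([-0.701, -0.222, 0.0], [0.0, 0.0, -0.331])
1.28 ([-0.775, -0.188, 0.0], [0.0, 0.0, -0.433])
1.44 ([-0.842, -0.143, 0.0], [0.0, 0.0, -0.535])
1.5 ([-0.866, -0.124, 0.0], [0.0, 0.0, -0.573])
1.56 ([-0.888, -0.103, 0.0], [0.0, 0.0, -0.573])
```

apply_moves(
  series=[
    [[-0.62, -0.597, 0], [0, 0, -0.195], 0],
    [[-0.62, -0.597, 0], [0, 0, -0.195], 0],
    [[-0.62, -0.597, 0], [0, 0, -0.195], 0],
    [[-0.62, -0.597, 0], [0, 0, -0.195], 0],
  ],
)

```text
time: 50.12
eef_pos: [0.4143, -0.276, 0.0997]
tcp_rot: [0.971, 0.24, 0.001, 0.001]
wrist_force: [0.2, -0.7, 0.1]
finger_gap: -0.002
grasp_force: 0.0
```

apply_moves(
  series=[
    [[0.283, -0.916, 0.25], [0, 0, -0.19], 0],
    [[0.283, -0.916, 0.25], [0, 0, -0.19], 0],
    [[0.283, -0.916, 0.25], [0, 0, -0.19], 0],
    [[0.283, -0.916, 0.25], [0, 0, -0.19], 0],
  ],
)

```text
time: 50.62
eef_pos: [0.3939, -0.1626, 0.0698]
tcp_rot: [0.924, 0.382, 0.001, 0.001]
wrist_force: [0.1, -0.5, -0.1]
finger_gap: 0.001
grasp_force: 0.0
```

apply_moves(
  series=[
    [[0.735, 0.402, 0.333], [0, 0, 0], 0],
    [[0.735, 0.402, 0.333], [0, 0, 0], 0],
    [[0.735, 0.402, 0.333], [0, 0, 0], 0],
    [[0.735, 0.402, 0.333], [0, 0, 0], 0],
  ],
)

```text
time: 51.12
eef_pos: [0.489, -0.1345, 0.0291]
tcp_rot: [0.924, 0.382, -0.0, 0.0]
wrist_force: [-0.3, -0.4, 0.5]
finger_gap: -0.003
grasp_force: 0.0
```

apply_moves(
  series=[
    [[0.241, 0.165, 0.142], [0, 0, 0], 0],
    [[0.241, 0.165, 0.142], [0, 0, 0], 0],
    [[0.241, 0.165, 0.142], [0, 0, 0], 0],
  ],
)

```text
time: 51.5
eef_pos: [0.522, -0.1276, 0.0123]
tcp_rot: [0.924, 0.382, -0.0, 0.0]
wrist_force: [-0.5, 0.9, 0.8]
finger_gap: 0.0
grasp_force: 0.0
```

apply_moves(
  series=[
    [[-0.226, 0.33, 0], [0, 0, 0], 0],
    [[-0.226, 0.33, 0], [0, 0, 0], 0],
    [[-0.226, 0.33, 0], [0, 0, 0], 0],
    [[-0.226, 0.33, 0], [0, 0, 0], 0],
  ],
)

```text
time: 52.0
eef_pos: [0.5307, -0.1734, 0.0119]
tcp_rot: [0.924, 0.382, -0.0, -0.0]
wrist_force: [0.1, -0.1, 0.3]
finger_gap: 0.001
grasp_force: 0.0
```

Run:
```python
from h import *
s=get_state();p=s["eef_pos"]-C;print(XC@p,YC@p,p[2],s["wrist_force"],s["joint_pos"].round(2), s["tcp_rot"])
```

```text
-0.03349918531451765 -0.13882316887368024 0.011936375203430959 [ 0.13806445 -0.11599239  0.34379908] [-0.36  0.25  2.02  0.    0.88  0.43] [ 9.24069717e-01  3.82223872e-01 -1.31223529e-04 -2.30342327e-04]
```

apply_moves(
  series=[
    [[-0.174, -0.109, 0], [0, 0, 0], 0],
    [[-0.236, -0.161, 0], [0, 0, 0], 0],
    [[-0.306, -0.202, 0], [0, 0, 0], 0],
    [[-0.382, -0.231, 0], [0, 0, 0], 0],
    [[-0.461, -0.248, 0], [0, 0, -0.025], 0],
    [[-0.542, -0.252, 0], [0, 0, -0.127], 0],
    [[-0.542, -0.252, 0], [0, 0, -0.127], 0],
  ],
)

```text
time: 52.88
eef_pos: [0.4627, -0.1985, 0.0116]
tcp_rot: [0.882, 0.471, -0.001, -0.001]
wrist_force: [0.3, 0.0, 0.2]
finger_gap: -0.001
grasp_force: 0.0
```

Run:
```python
from h import *
R0=Ro.from_matrix(np.column_stack([-XC,YC,[0,0,-1]]))
def yaw(a):return Ro.from_rotvec([0,0,a])*R0
def rel(cur,P,R):return (cur[1].inv().apply(P-cur[0])/.12).round(3).tolist(),((cur[1].inv()*R).as_rotvec()/(np.pi/2)).round(3).tolist()
s=get_state();p=s["eef_pos"]-C;print(XC@p,YC@p,p[2],s["wrist_force"])
def pose(l,c=.0104):
    d=np.array([np.sin(l),-np.cos(l)]);m=np.array([np.cos(l),np.sin(l)])
    q=np.array([0,-.076])+.060*d-c*m;return W(q[0],q[1],.013),yaw(min(l,1.5))
S=pose(.8) # commanded
for l in(.96,1.12,1.28,1.44,1.5,1.56,1.62,1.68):print(l,rel(S,*pose(l)))
```

```text
0.03793284834456133 -0.12659274026402334 0.011600579687322747 [0.2963891  0.04231251 0.19119521]
0.96 ([-0.081, -0.007, 0.0], [0.0, 0.0, -0.102])
1.12 ([-0.162, -0.002, 0.0], [0.0, 0.0, -0.204])
1.28 ([-0.241, 0.016, 0.0], [0.0, 0.0, -0.306])
1.44 ([-0.316, 0.047, 0.0], [0.0, 0.0, -0.407])
1.5 ([-0.342, 0.062, 0.0], [0.0, 0.0, -0.446])
1.56 ([-0.368, 0.078, 0.0], [0.0, 0.0, -0.446])
1.62 ([-0.393, 0.096, 0.0], [0.0, 0.0, -0.446])
1.68 ([-0.417, 0.115, 0.0], [0.0, 0.0, -0.446])
```

```bash
cat > lev.py <<'E'
from h import *
def lev(names=("wrist","scene","side")):
    for n in names:
        c=read_camera(n);s=cv2.cvtColor(c["frame"],cv2.COLOR_RGB2HSV)[:,:,1].astype(np.float32)
        out=[]
        for l in np.arange(-.1,1.65,.1):
            v=[cv2.getRectSubPix(s,(1,1),tuple(map(float,proj(c,W(r*np.sin(l),-.076-r*np.cos(l),.045)))))[0,0] for r in np.arange(.03,.073,.003)]
            out.append(int(np.mean(v)))
        print(n,out)
E
python3 - <<'E'
from lev import *
lev()
E
```

```text
wrist [112, 117, 116, 114, 107, 103, 46, 30, 19, 16, 26, 35, 34, 27, 37, 34, 30, 34]
scene [58, 61, 71, 82, 89, 83, 76, 77, 77, 64, 27, 11, 23, 82, 108, 112, 96, 27]
side [98, 107, 112, 109, 100, 88, 86, 84, 72, 54, 38, 27, 26, 57, 95, 116, 124, 125]
```

The lever is at about 1.0 rad now, pushed ahead by the finger's corner. Continuing home.

apply_moves(
  series=[
    [[-0.081, -0.007, 0], [0, 0, -0.102], 0],
    [[-0.162, 0, 0], [0, 0, -0.204], 0],
    [[-0.2, 0.007, 0], [0, 0, -0.255], 0],
    [[-0.241, 0.016, 0], [0, 0, -0.306], 0],
    [[-0.241, 0.016, 0], [0, 0, -0.306], 0],
  ],
)

```text
time: 53.65
eef_pos: [0.4488, -0.2226, 0.0113]
tcp_rot: [0.744, 0.668, -0.0, -0.001]
wrist_force: [-1.0, 4.3, 1.9]
finger_gap: 0.002
grasp_force: 1.9
```

apply_moves(
  series=[
    [[-0.03, -0.002, 0], [0, 0, -0.05], 0],
    [[-0.05, -0.003, 0], [0, 0, -0.1], 0],
    [[-0.05, -0.003, 0], [0, 0, -0.1], 0],
  ],
)

```text
time: 54.02
eef_pos: [0.4471, -0.2283, 0.0111]
tcp_rot: [0.69, 0.724, -0.0, -0.002]
wrist_force: [-3.3, 5.0, 1.7]
finger_gap: -0.0
grasp_force: 2.3
```

Run:
```python
from lev import *
lev(("scene","side"));s=get_state();p=s["eef_pos"]-C;print(XC@p,YC@p,p[2],s["wrist_force"])
```

```text
scene [56, 60, 62, 62, 58, 50, 53, 57, 64, 60, 54, 63, 69, 71, 67, 25, 9, 10]
side [86, 79, 78, 84, 89, 92, 94, 92, 88, 83, 82, 82, 81, 73, 56, 35, 13, 15]
0.05881804610735607 -0.10024024471034679 0.011026609779321093 [-2.41243214  3.76127903  2.06277076]
```

apply_moves(
  series=[
    [[-0.02, 0, 0], [0, 0, 0], 0],
    [[-0.03, 0, 0], [0, 0, 0], 0],
    [[-0.03, 0, 0], [0, 0, 0], 0],
  ],
)

```text
time: 54.5
eef_pos: [0.4471, -0.2318, 0.011]
tcp_rot: [0.69, 0.724, -0.0, -0.002]
wrist_force: [-2.1, 5.2, 2.0]
finger_gap: -0.001
grasp_force: 2.5
```

apply_moves(
  series=[
    [[-0.02, 0, 0], [0, 0, 0], 0],
    [[-0.03, 0, 0], [0, 0, 0], 0],
    [[-0.03, 0, 0], [0, 0, 0], 0],
  ],
)

```text
time: 54.88
eef_pos: [0.447, -0.2331, 0.0109]
tcp_rot: [0.69, 0.723, 0.001, -0.004]
wrist_force: [-3.4, 12.1, 6.4]
finger_gap: 0.005
grasp_force: 6.5
```

Run:
```python
from lev import *
lev(("scene","side"));s=get_state();p=s["eef_pos"]-C;print(XC@p,YC@p,p[2],s["wrist_force"])
```

```text
scene [59, 57, 60, 62, 61, 53, 45, 48, 50, 56, 46, 44, 59, 62, 67, 54, 12, 11]
side [79, 71, 68, 73, 79, 84, 87, 88, 83, 78, 76, 75, 77, 75, 69, 52, 30, 9]
0.05974953983168608 -0.09546966860434704 0.010907283534838212 [-2.05043118 13.11843079  5.92322569]
```

The force rose to 13 N with no more travel, so the lever is home. I'll back off and head to the brush.

apply_moves(
  series=[
    [[0.1, 0, 0], [0, 0, 0], 0],
    [[0.25, 0, 0], [0, 0, 0], 0],
    [[0.25, 0, -0.4], [0, 0, 0], 0],
    [[0.25, 0, -1], [0, 0, 0], 60],
    [[0.25, 0, -1], [0, 0, 0], 60],
  ],
)

```text
time: 55.6
eef_pos: [0.4514, -0.2083, 0.1374]
tcp_rot: [0.689, 0.725, 0.001, 0.005]
wrist_force: [1.0, 0.1, -0.6]
finger_gap: 0.418
grasp_force: 0.0
```

apply_moves(
  series=[
    [[0.5, 0, -0.5], [0, 0, 0], 60],
    [[1, 0, -1], [0, 0, 0], 60],
    [[1, 0, -1], [0, 0, 0], 60],
    [[1, 0, -1], [0, 0, 0], 60],
  ],
)

```text
time: 56.1
eef_pos: [0.443, -0.0856, 0.2544]
tcp_rot: [0.688, 0.726, 0.001, 0.003]
wrist_force: [0.3, -1.2, -1.3]
finger_gap: 0.599
grasp_force: 0.0
```

apply_moves(
  series=[
    [[0.5, 0, 0], [0, 0, 0], 60],
    [[1, 0, 0], [0, 0, 0], 60],
    [[1, 0, 0], [0, 0, 0], 60],
  ],
)

```text
time: 56.48
eef_pos: [0.434, 0.0356, 0.2495]
tcp_rot: [0.687, 0.727, -0.001, -0.001]
wrist_force: [-0.4, -0.5, 0.4]
finger_gap: 0.601
grasp_force: 0.0
```

apply_moves(
  series=[
    [[0.5, 0, 0], [0, 0, 0], 60],
    [[1, 0, 0], [0, 0, 0], 60],
    [[1, 0, 0], [0, 0, 0], 60],
    [[1, 0, 0], [0, 0, 0], 60],
    [[1, 0, 0], [0, 0, 0], 60],
  ],
)

```text
time: 57.1
eef_pos: [0.4294, 0.1508, 0.2511]
tcp_rot: [0.69, 0.724, -0.001, 0.0]
wrist_force: [-0.3, 0.1, -0.8]
finger_gap: 0.598
grasp_force: 0.0
```

Run:
```python
from h import *
from lev import lev
b=read_camera("scene");n=lambda p:((p[0]+.5)/4.6-.5+160,(p[1]+.5)/4.6-.5+120)
print("drawer edge",[ray(b,n(p),0).round(3) for p in((0,160),(130,85),(250,10))])
s=get_state();print(s["eef_pos"],s["joint_pos"].round(2));print(shift([.5965,.2655,.2]),shift([.5965,.2655,.077]))
c=read_camera("wrist");h=cv2.cvtColor(c["frame"],cv2.COLOR_RGB2HSV)
print("brush top/hole px",proj(c,[.5965,.2655,.156]),proj(c,[.5965,.2655,.056]))
lev(("scene","side"))
# brush centreline in scene and side: darkest col per height
for nm in("scene","side"):
    c=read_camera(nm);g=cv2.cvtColor(c["frame"],cv2.COLOR_RGB2GRAY).astype(float)
    for z in(.1,.12,.14):
        p=proj(c,[.5965,.2655,z]);r=int(round(p[1]));x=int(round(p[0]));w=255-g[r,x-7:x+8];w=np.clip(w-np.median(w)-15,0,None);print(nm,z,p.round(1),((w*np.arange(x-7,x+8)).sum()/max(w.sum(),1)).round(1))
```

```text
drawer edge [array([0.528, 0.427, 0.   ]), array([ 0.661,  0.422, -0.   ]), array([0.801, 0.424, 0.   ])]
[0.42949053 0.15090124 0.25129286] [ 0.28 -0.19  1.99 -0.    1.34  0.24]
(array([0.888, 1.436, 0.426]), None) (array([0.888, 1.437, 1.451]), None)
brush top/hole px [495.65991055  43.9367356 ] [428.31893468  56.92521758]
scene [127, 126, 124, 125, 124, 124, 127, 127, 128, 130, 132, 129, 127, 124, 123, 91, 15, 17]
side [137, 137, 136, 135, 135, 134, 135, 137, 138, 140, 141, 142, 143, 142, 129, 84, 35, 10]
scene 0.1 [198.8 142.5] 198.2
scene 0.12 [198.  137.9] 197.5
scene 0.14 [197.2 133.1] 195.4
side 0.1 [218.3 155.3] 218.1
side 0.12 [218.1 150.7] 217.8
side 0.14 [217.9 146.1] 0.0
```

The lever reads about 1.5 rad, and the brush column is within a pixel of the prediction. Now grasping the brush.

apply_moves(
  series=[
    [[0.45, 0.5, 0], [0, 0, 0], 60],
    [[0.888, 1, 0], [0, 0, 0], 60],
    [[0.888, 1, 0], [0, 0, 0], 60],
    [[0.888, 1, 0], [0, 0, 0], 60],
  ],
)

```text
time: 57.9
eef_pos: [0.545, 0.2665, 0.2509]
tcp_rot: [0.689, 0.725, -0.0, -0.0]
wrist_force: [0.3, 0.2, -0.1]
finger_gap: 0.6
grasp_force: 0.0
```

apply_moves(
  series=[
    [[0, 0.436, 0], [0, 0, 0], 60],
    [[0, 0.436, 0.2], [0, 0, 0], 60],
    [[0, 0.436, 0.4], [0, 0, 0], 60],
    [[0, 0.436, 0.4], [0, 0, 0], 60],
    [[0, 0.436, 0.4], [0, 0, 0], 60],
  ],
)

```text
time: 58.52
eef_pos: [0.596, 0.2675, 0.205]
tcp_rot: [0.689, 0.725, 0.0, 0.0]
wrist_force: [-0.2, -0.5, -0.3]
finger_gap: 0.596
grasp_force: 0.0
```

Run:
```python
from h import *
s=get_state();print(s["eef_pos"],s["wrist_force"],shift([.5965,.2655,.077]))
c=read_camera("wrist");g=cv2.cvtColor(c["frame"],cv2.COLOR_RGB2GRAY).astype(int)
for z in(.15,.13,.1):
    p=proj(c,[.5965,.2655,z]);r=int(round(p[1]));x=int(round(p[0]));print(z,p.round(1),g[r,x-30:x+31:3])
```

```text
[0.59602452 0.26750895 0.20498155] [-0.16624531 -0.49242481 -0.29811357] (array([-0.017,  0.002,  1.067]), None)
0.15 [259.2 203.1] [114 115 116 112 113 117 115 116 106  61  52  55  81  96  99 108 108 108
 110 113 114]
0.13 [259.1 194.6] [113 114 115 109 113 100  90  88  27  44  54  48  31  66  95  95  97 105
 106 109 113]
0.1 [259. 184.] [ 98  96  97  93  92  88  91  97  32  21  19  22  23  85  90  87  93  95
  96  99 106]
```

apply_moves(
  series=[
    [[-0.017, 0, 0.3], [0, 0, 0], 60],
    [[-0.017, 0, 0.7], [0, 0, 0], 60],
    [[-0.017, 0, 0.95], [0, 0, 0], 60],
    [[-0.017, 0, 1], [0, 0, 0], 60],
    [[-0.017, 0, 1], [0, 0, 0], 60],
    [[-0.017, 0, 1], [0, 0, 0], 60],
  ],
)

```text
time: 59.32
eef_pos: [0.5979, 0.2666, 0.0865]
tcp_rot: [0.689, 0.725, 0.002, 0.001]
wrist_force: [-0.6, -0.3, 0.9]
finger_gap: 0.603
grasp_force: 0.0
```

apply_moves(
  series=[
    [[0, 0, 0.067], [0, 0, 0], 60],
    [[0, 0, 0.067], [0, 0, 0], 0],
    [[0, 0, 0.067], [0, 0, 0], 0],
    [[0, 0, 0.067], [0, 0, 0], 0],
    [[0, 0, 0.067], [0, 0, 0], 0],
    [[0, 0, 0.067], [0, 0, 0], 0],
    [[0, 0, 0.067], [0, 0, 0], 0],
  ],
  squeeze=40,
)

```text
time: 60.2
eef_pos: [0.5961, 0.2658, 0.0758]
tcp_rot: [0.689, 0.725, 0.0, 0.0]
wrist_force: [0.5, 1.2, 0.3]
finger_gap: 0.124
grasp_force: 38.9
```

Run:
```python
from h import *
s=get_state();print(s["eef_pos"],s["wrist_force"],s["torque"],s["finger_gap"],s["tcp_rot"])
```

```text
[0.59611642 0.26583656 0.07582884] [0.46627313 1.15328304 0.31005844] [-0.0389522   0.0330009  -0.05768658] 0.12438731554229625 [6.88952341e-01 7.24806640e-01 6.96671403e-05 3.04120342e-05]
```

Brush gripped, with its bristle end 70 mm below the TCP. I'll lift and plan the route to the short pot.

Run:
```python
from h import *
s=get_state();R=Ro.from_quat(s["tcp_rot"]);cur=s["eef_pos"]
pts={"med":(.5254,-.321),"short":(.4578,-.334),"tall":(.5923,-.3077)}
for k,(x,y) in pts.items():
    p=np.array([x,y,0])-C;print(k,(XC@p).round(4),(YC@p).round(4),W(XC@p,.0005,0).round(4))
for P in [(.596,.266,.19),(.48,.2,.2),(.44,.09,.2),(.44,-.025,.2),(.44,-.14,.2),(.45,-.25,.2),tuple(W(.067,.0005,.16)),tuple(W(.067,.0005,.13))]:
    print(np.round(P,3),(R.inv().apply(np.array(P)-cur)/.12).round(3).tolist());cur=np.array(P)
for a,b in(("short","med"),("med","tall")):print(a,b,(R.inv().apply(W(XC@(np.array([*pts[b],0])-C),0,0)-W(XC@(np.array([*pts[a],0])-C),0,0))/.12).round(3))
```

```text
med -0.0011 0.0053 [ 0.5245 -0.3163  0.    ]
short 0.0677 0.0056 [ 0.4569 -0.3289  0.    ]
tall -0.0693 0.0045 [ 0.5916 -0.3037  0.    ]
[0.596 0.266 0.19 ] [0.001, -0.001, -0.951]
[0.48 0.2  0.2 ] [-0.5, -0.993, -0.084]
[0.44 0.09 0.2 ] [-0.899, -0.379, -0.0]
[ 0.44  -0.025  0.2  ] [-0.957, -0.049, -0.0]
[ 0.44 -0.14  0.2 ] [-0.957, -0.049, -0.0]
[ 0.45 -0.25  0.2 ] [-0.92, 0.037, -0.0]
[ 0.458 -0.329  0.16 ] [-0.659, 0.029, 0.333]
[ 0.458 -0.329  0.13 ] [-0.0, -0.0, 0.25]
short med [0.077 0.568 0.   ]
med tall [0.076 0.563 0.   ]
```

apply_moves(
  series=[
    [[0, 0, -0.25], [0, 0, 0], 0],
    [[0, 0, -0.6], [0, 0, 0], 0],
    [[0, 0, -0.95], [0, 0, 0], 0],
    [[0, 0, -0.95], [0, 0, 0], 0],
  ],
)

```text
time: 60.7
eef_pos: [0.5991, 0.2671, 0.1952]
tcp_rot: [0.689, 0.725, 0.004, 0.002]
wrist_force: [0.0, -0.7, -0.6]
finger_gap: 0.131
grasp_force: 39.3
```

apply_moves(
  series=[
    [[-0.25, -0.5, -0.084], [0, 0, 0], 0],
    [[-0.5, -0.993, -0.084], [0, 0, 0], 0],
    [[-0.5, -0.993, -0.084], [0, 0, 0], 0],
  ],
)

```text
time: 61.08
eef_pos: [0.475, 0.1976, 0.197]
tcp_rot: [0.689, 0.725, -0.003, -0.001]
wrist_force: [0.5, 0.6, -0.4]
finger_gap: 0.128
grasp_force: 39.3
```

apply_moves(
  series=[
    [[-0.45, -0.19, 0], [0, 0, 0], 0],
    [[-0.9, -0.38, 0], [0, 0, 0], 0],
    [[-0.9, -0.38, 0], [0, 0, 0], 0],
  ],
)

```text
time: 61.45
eef_pos: [0.439, 0.0871, 0.1991]
tcp_rot: [0.69, 0.723, -0.001, 0.0]
wrist_force: [0.4, -0.1, 0.8]
finger_gap: 0.13
grasp_force: 39.3
```

apply_moves(
  series=[
    [[-0.5, -0.025, 0], [0, 0, 0], 0],
    [[-0.957, -0.049, 0], [0, 0, 0], 0],
    [[-0.957, -0.049, 0], [0, 0, 0], 0],
  ],
)

```text
time: 61.82
eef_pos: [0.4409, -0.0277, 0.1997]
tcp_rot: [0.691, 0.723, -0.0, 0.0]
wrist_force: [0.7, 0.8, -1.0]
finger_gap: 0.129
grasp_force: 39.3
```

apply_moves(
  series=[
    [[-0.5, -0.025, 0], [0, 0, 0], 0],
    [[-0.957, -0.049, 0], [0, 0, 0], 0],
    [[-0.957, -0.049, 0], [0, 0, 0], 0],
  ],
)

```text
time: 62.2
eef_pos: [0.4409, -0.1421, 0.1996]
tcp_rot: [0.69, 0.723, 0.0, 0.0]
wrist_force: [0.7, 0.5, -0.1]
finger_gap: 0.131
grasp_force: 39.3
```

apply_moves(
  series=[
    [[-0.5, 0.02, 0], [0, 0, 0], 0],
    [[-0.92, 0.037, 0], [0, 0, 0], 0],
    [[-0.92, 0.037, 0], [0, 0, 0], 0],
  ],
)

```text
time: 62.58
eef_pos: [0.4515, -0.2513, 0.1995]
tcp_rot: [0.69, 0.724, 0.0, 0.0]
wrist_force: [0.2, 0.7, -0.6]
finger_gap: 0.124
grasp_force: 39.3
```

apply_moves(
  series=[
    [[-0.33, 0.015, 0], [0, 0, 0], 0],
    [[-0.659, 0.029, 0], [0, 0, 0], 0],
    [[-0.659, 0.029, 0], [0, 0, 0], 0],
    [[-0.659, 0.029, 0], [0, 0, 0], 0],
    [[-0.659, 0.029, 0], [0, 0, 0], 0],
  ],
)

```text
time: 63.2
eef_pos: [0.4578, -0.3272, 0.1996]
tcp_rot: [0.688, 0.725, 0.0, -0.0]
wrist_force: [0.2, -0.6, -0.8]
finger_gap: 0.129
grasp_force: 39.3
```

Run:
```python
from h import *
s=get_state();print(s["eef_pos"],s["finger_gap"],s["grasp_force"],shift([.4569,-.3289,.097]))
# pot rim centres, scene+side: grey ellipse check by Hough on gradient template
for nm in("scene","side"):
    c=read_camera(nm);g=cv2.cvtColor(c["frame"],cv2.COLOR_RGB2GRAY).astype(np.float32)
    for k,x,h in(("short",.0677,.062),("med",-.0011,.074),("tall",-.0693,.086)):
        best=[]
        for dx in np.arange(-8,8.1,1)*1e-3:
            for dy in np.arange(-8,8.1,1)*1e-3:
                t=np.linspace(0,2*np.pi,40,endpoint=False)
                f=lambda r:np.mean([cv2.getRectSubPix(g,(1,1),tuple(map(float,proj(c,W(x+dx+r*np.cos(a),dy+r*np.sin(a),h)))))[0,0] for a in t])
                best.append((f(.019)-.5*f(.0155)-.5*f(.0245),dx,dy))
        print(nm,k,[tuple(np.round(b,4)) for b in sorted(best)[::-1][:2]])
```

```text
[ 0.45779134 -0.3272097   0.19961164] 0.12947224507646368 39.34478759765625 (array([-0.014, -0.008,  0.855]), None)
scene short [(np.float64(17.6558), np.float64(0.0), np.float64(0.001)), (np.float64(17.6236), np.float64(0.0), np.float64(0.002))]
scene med [(np.float64(17.0504), np.float64(0.002), np.float64(0.0)), (np.float64(16.895), np.float64(0.003), np.float64(0.0))]
scene tall [(np.float64(22.7504), np.float64(0.002), np.float64(-0.001)), (np.float64(22.5479), np.float64(0.002), np.float64(0.0))]
side short [(np.float64(12.7241), np.float64(-0.001), np.float64(0.003)), (np.float64(12.6392), np.float64(-0.001), np.float64(0.002))]
side med [(np.float64(6.7564), np.float64(0.001), np.float64(0.002)), (np.float64(6.624), np.float64(0.001), np.float64(0.001))]
side tall [(np.float64(7.2186), np.float64(0.0), np.float64(0.001)), (np.float64(7.0337), np.float64(-0.001), np.float64(0.0))]
```

The pots are where expected. Brushing the short pot.

apply_moves(
  series=[
    [[-0.014, -0.008, 0.3], [0, 0, 0], 0],
    [[-0.014, -0.008, 0.6], [0, 0, 0], 0],
    [[-0.014, -0.008, 0.8], [0, 0, 0], 0],
    [[-0.014, -0.008, 0.86], [0, 0, 0], 0],
    [[-0.014, -0.008, 0.865], [0, 0, 0], 0],
    [[-0.014, -0.008, 0.865], [0, 0, 0], 0],
    [[-0.014, -0.008, 0.865], [0, 0, 0], 0],
  ],
)

```text
time: 64.18
eef_pos: [0.4571, -0.3311, 0.0969]
tcp_rot: [0.689, 0.725, 0.0, 0.001]
wrist_force: [-0.1, -1.0, -1.5]
finger_gap: 0.128
grasp_force: 39.3
```

apply_moves(
  series=[
    [[0, 0, -0.15], [0, 0, 0], 0],
    [[0, 0, -0.25], [0, 0, 0], 0],
    [[0, 0, -0.25], [0, 0, 0], 0],
    [[0, 0, -0.25], [0, 0, 0], 0],
    [[0, 0, -0.1], [0, 0, 0], 0],
    [[0, 0, 0], [0, 0, 0], 0],
    [[0, 0, 0.01], [0, 0, 0], 0],
    [[0, 0, 0.01], [0, 0, 0], 0],
    [[0, 0, 0.01], [0, 0, 0], 0],
  ],
)

```text
time: 65.3
eef_pos: [0.4564, -0.331, 0.0944]
tcp_rot: [0.689, 0.725, -0.0, -0.0]
wrist_force: [-0.6, 0.2, 5.3]
finger_gap: 0.123
grasp_force: 40.2
```

The second stroke made contact at TCP z = 0.0944. I'll add one more full stroke, since the first stopped about 2 mm short.

apply_moves(
  series=[
    [[0, 0, -0.15], [0, 0, 0], 0],
    [[0, 0, -0.25], [0, 0, 0], 0],
    [[0, 0, -0.25], [0, 0, 0], 0],
    [[0, 0, -0.25], [0, 0, 0], 0],
    [[0, 0, -0.1], [0, 0, 0], 0],
    [[0, 0, 0], [0, 0, 0], 0],
    [[0, 0, 0], [0, 0, 0], 0],
    [[0, 0, 0], [0, 0, 0], 0],
    [[0, 0, 0], [0, 0, 0], 0],
  ],
)

```text
time: 66.42
eef_pos: [0.4561, -0.3305, 0.094]
tcp_rot: [0.689, 0.725, -0.0, -0.001]
wrist_force: [0.5, 0.6, -0.6]
finger_gap: 0.126
grasp_force: 39.3
```

apply_moves(
  series=[
    [[0, 0, -0.3], [0, 0, 0], 0],
    [[0, 0, -0.75], [0, 0, 0], 0],
    [[0, 0, -0.75], [0, 0, 0], 0],
    [[0.04, 0.28, -0.75], [0, 0, 0], 0],
    [[0.08, 0.57, -0.75], [0, 0, 0], 0],
    [[0.08, 0.57, -0.75], [0, 0, 0], 0],
    [[0.08, 0.57, -0.75], [0, 0, 0], 0],
    [[0.08, 0.57, -0.75], [0, 0, 0], 0],
  ],
)

```text
time: 67.42
eef_pos: [0.5233, -0.3178, 0.1842]
tcp_rot: [0.689, 0.725, -0.0, -0.001]
wrist_force: [1.0, -0.2, -0.0]
finger_gap: 0.126
grasp_force: 39.4
```

Run:
```python
from h import *
s=get_state();print(s["eef_pos"],shift([.5235,-.3163,.0945]))
```

```text
[ 0.52327647 -0.31778781  0.18419981] (array([0.012, 0.003, 0.748]), None)
```

apply_moves(
  series=[
    [[0.01, 0, 0.3], [0, 0, 0], 0],
    [[0.01, 0, 0.6], [0, 0, 0], 0],
    [[0.01, 0, 0.74], [0, 0, 0], 0],
    [[0.01, 0, 0.762], [0, 0, 0], 0],
    [[0.01, 0, 0.762], [0, 0, 0], 0],
    [[0.01, 0, 0.762], [0, 0, 0], 0],
    [[0.01, 0, 0.762], [0, 0, 0], 0],
  ],
)

```text
time: 68.3
eef_pos: [0.5248, -0.3169, 0.0942]
tcp_rot: [0.689, 0.725, 0.0, 0.001]
wrist_force: [-0.3, 0.3, 0.5]
finger_gap: 0.127
grasp_force: 39.4
```

apply_moves(
  series=[
    [[0, 0, -0.15], [0, 0, 0], 0],
    [[0, 0, -0.3], [0, 0, 0], 0],
    [[0, 0, -0.3], [0, 0, 0], 0],
    [[0, 0, -0.3], [0, 0, 0], 0],
    [[0, 0, -0.1], [0, 0, 0], 0],
    [[0, 0, 0], [0, 0, 0], 0],
    [[0, 0, 0], [0, 0, 0], 0],
    [[0, 0, 0], [0, 0, 0], 0],
    [[0, 0, 0], [0, 0, 0], 0],
  ],
)

```text
time: 69.42
eef_pos: [0.5242, -0.3165, 0.0933]
tcp_rot: [0.689, 0.725, -0.0, -0.0]
wrist_force: [-0.6, -0.5, -1.0]
finger_gap: 0.127
grasp_force: 39.6
```

apply_moves(
  series=[
    [[0, 0, -0.15], [0, 0, 0], 0],
    [[0, 0, -0.3], [0, 0, 0], 0],
    [[0, 0, -0.3], [0, 0, 0], 0],
    [[0, 0, -0.3], [0, 0, 0], 0],
    [[0, 0, -0.1], [0, 0, 0], 0],
    [[0, 0, 0], [0, 0, 0], 0],
    [[0, 0, 0.008], [0, 0, 0], 0],
    [[0, 0, 0.008], [0, 0, 0], 0],
    [[0, 0, 0.008], [0, 0, 0], 0],
  ],
)

```text
time: 70.55
eef_pos: [0.5243, -0.3166, 0.0924]
tcp_rot: [0.689, 0.725, -0.0, -0.0]
wrist_force: [1.2, 1.2, 0.1]
finger_gap: 0.129
grasp_force: 39.5
```

apply_moves(
  series=[
    [[0, 0, -0.3], [0, 0, 0], 0],
    [[0, 0, -0.75], [0, 0, 0], 0],
    [[0, 0, -0.75], [0, 0, 0], 0],
    [[0.04, 0.28, -0.75], [0, 0, 0], 0],
    [[0.076, 0.565, -0.75], [0, 0, 0], 0],
    [[0.076, 0.565, -0.75], [0, 0, 0], 0],
    [[0.076, 0.565, -0.75], [0, 0, 0], 0],
    [[0.076, 0.565, -0.75], [0, 0, 0], 0],
  ],
)

```text
time: 71.55
eef_pos: [0.5905, -0.3041, 0.1819]
tcp_rot: [0.689, 0.725, -0.0, -0.001]
wrist_force: [0.5, 0.3, 0.1]
finger_gap: 0.13
grasp_force: 39.5
```

Run:
```python
from h import *
s=get_state();print(s["eef_pos"],shift([.5905,-.3037,.0935]))
```

```text
[ 0.59049563 -0.3041248   0.1819232 ] (array([0.003, 0.001, 0.737]), None)
```

apply_moves(
  series=[
    [[0.003, 0, 0.3], [0, 0, 0], 0],
    [[0.003, 0, 0.6], [0, 0, 0], 0],
    [[0.003, 0, 0.72], [0, 0, 0], 0],
    [[0.003, 0, 0.74], [0, 0, 0], 0],
    [[0.003, 0, 0.74], [0, 0, 0], 0],
    [[0.003, 0, 0.74], [0, 0, 0], 0],
    [[0.003, 0, 0.74], [0, 0, 0], 0],
  ],
)

```text
time: 72.42
eef_pos: [0.5924, -0.3041, 0.095]
tcp_rot: [0.689, 0.725, 0.0, 0.001]
wrist_force: [0.7, 0.1, -0.2]
finger_gap: 0.128
grasp_force: 39.5
```

apply_moves(
  series=[
    [[0, 0, -0.15], [0, 0, 0], 0],
    [[0, 0, -0.35], [0, 0, 0], 0],
    [[0, 0, -0.35], [0, 0, 0], 0],
    [[0, 0, -0.35], [0, 0, 0], 0],
    [[0, 0, -0.1], [0, 0, 0], 0],
    [[0, 0, 0], [0, 0, 0], 0],
    [[0, 0, 0.005], [0, 0, 0], 0],
    [[0, 0, 0.005], [0, 0, 0], 0],
    [[0, 0, 0.005], [0, 0, 0], 0],
  ],
)

```text
time: 73.55
eef_pos: [0.5916, -0.3037, 0.0931]
tcp_rot: [0.689, 0.725, 0.0, 0.0]
wrist_force: [-0.5, 0.1, -0.5]
finger_gap: 0.127
grasp_force: 39.6
```

apply_moves(
  series=[
    [[0, 0, -0.15], [0, 0, 0], 0],
    [[0, 0, -0.35], [0, 0, 0], 0],
    [[0, 0, -0.35], [0, 0, 0], 0],
    [[0, 0, -0.35], [0, 0, 0], 0],
    [[0, 0, -0.1], [0, 0, 0], 0],
    [[0, 0, 0], [0, 0, 0], 0],
    [[0, 0, 0.01], [0, 0, 0], 0],
    [[0, 0, 0.01], [0, 0, 0], 0],
    [[0, 0, 0.01], [0, 0, 0], 0],
  ],
)

```text
time: 74.68
eef_pos: [0.5916, -0.3037, 0.0919]
tcp_rot: [0.689, 0.725, -0.0, -0.0]
wrist_force: [0.6, 0.2, -0.4]
finger_gap: 0.129
grasp_force: 39.6
```

apply_moves(
  series=[
    [[0, 0, -0.3], [0, 0, 0], 0],
    [[0, 0, -0.8], [0, 0, 0], 0],
    [[0, 0, -0.9], [0, 0, 0], 0],
    [[0, 0, -0.9], [0, 0, 0], 0],
    [[-0.2, -0.5, -0.9], [0, 0, 0], 0],
    [[-0.2, -1, -0.9], [0, 0, 0], 0],
    [[-0.2, -1, -0.9], [0, 0, 0], 0],
    [[-0.2, -1, -0.9], [0, 0, 0], 0],
  ],
)

```text
time: 75.68
eef_pos: [0.4723, -0.3333, 0.1982]
tcp_rot: [0.689, 0.725, 0.0, -0.001]
wrist_force: [0.8, 0.4, 0.3]
finger_gap: 0.131
grasp_force: 39.5
```

Run:
```python
from h import *
s=get_state();R=Ro.from_quat(s["tcp_rot"]);cur=s["eef_pos"];print(cur,s["finger_gap"],s["grasp_force"])
for P in [(.44,-.21,.2),(.435,-.1,.2),(.435,.015,.2),(.435,.13,.2),(.49,.21,.2),(.597,.2655,.2)]:
    print(P,(R.inv().apply(np.array(P)-cur)/.12).round(3).tolist());cur=np.array(P)
# brush profile under the gripper in scene/side (bristle end)
for n in("scene","side"):
    c=read_camera(n);g=cv2.cvtColor(c["frame"],cv2.COLOR_RGB2GRAY).astype(np.float32);e=s["eef_pos"]
    print(n,[int(cv2.getRectSubPix(g,(1,1),tuple(map(float,proj(c,e-[0,0,k*1e-3]))))[0,0]) for k in range(20,92,3)])
    print(n,c["frame"][tuple(int(v) for v in proj(c,e-[0,0,.05])[::-1])],c["frame"][tuple(int(v) for v in proj(c,e-[0,0,.08])[::-1])])
```

```text
[ 0.47229241 -0.33326847  0.19820328] 0.1307784122447532 39.54037427902222
(0.44, -0.21, 0.2) [1.039, -0.217, -0.013]
(0.435, -0.1, 0.2) [0.918, 0.004, 0.002]
(0.435, 0.015, 0.2) [0.957, 0.048, 0.002]
(0.435, 0.13, 0.2) [0.957, 0.048, 0.002]
(0.49, 0.21, 0.2) [0.643, 0.491, 0.0]
(0.597, 0.2655, 0.2) [0.417, 0.914, -0.001]
scene [86, 87, 104, 118, 124, 121, 117, 117, 115, 112, 111, 110, 109, 111, 110, 111, 116, 126, 131, 125, 110, 101, 100, 102]
scene [132 108  87] [124 119 119]
side [113, 121, 128, 131, 130, 125, 123, 124, 126, 128, 131, 134, 139, 148, 156, 151, 136, 112, 90, 79, 75, 73, 70, 66]
side [140 109  78] [75 78 85]
```

Brushing is done: each pot was taken to floor level three times. Returning the brush to its stand.

apply_moves(
  series=[
    [[0.5, -0.217, 0], [0, 0, 0], 0],
    [[1, -0.217, 0], [0, 0, 0], 0],
    [[1, -0.217, 0], [0, 0, 0], 0],
  ],
)

```text
time: 76.15
eef_pos: [0.4413, -0.2116, 0.1996]
tcp_rot: [0.687, 0.727, 0.0, -0.001]
wrist_force: [-1.1, -1.7, 0.5]
finger_gap: 0.127
grasp_force: 39.5
```

apply_moves(
  series=[
    [[0.5, 0, 0], [0, 0, 0], 0],
    [[0.95, 0, 0], [0, 0, 0], 0],
    [[0.95, 0, 0], [0, 0, 0], 0],
  ],
)

```text
time: 76.53
eef_pos: [0.4361, -0.099, 0.2001]
tcp_rot: [0.687, 0.727, 0.0, 0.0]
wrist_force: [0.7, -0.9, -0.2]
finger_gap: 0.126
grasp_force: 39.5
```

apply_moves(
  series=[
    [[0.5, 0.024, 0], [0, 0, 0], 0],
    [[0.957, 0.048, 0], [0, 0, 0], 0],
    [[0.957, 0.048, 0], [0, 0, 0], 0],
  ],
)

```text
time: 76.9
eef_pos: [0.4363, 0.0157, 0.2002]
tcp_rot: [0.687, 0.727, 0.0, 0.0]
wrist_force: [0.2, -0.8, -1.2]
finger_gap: 0.127
grasp_force: 39.5
```

apply_moves(
  series=[
    [[0.5, 0.024, 0], [0, 0, 0], 0],
    [[0.957, 0.048, 0], [0, 0, 0], 0],
    [[0.957, 0.048, 0], [0, 0, 0], 0],
  ],
)

```text
time: 77.28
eef_pos: [0.4364, 0.1303, 0.2001]
tcp_rot: [0.687, 0.726, 0.0, 0.0]
wrist_force: [0.5, -0.2, -0.5]
finger_gap: 0.129
grasp_force: 39.5
```

apply_moves(
  series=[
    [[0.32, 0.25, 0], [0, 0, 0], 0],
    [[0.643, 0.49, 0], [0, 0, 0], 0],
    [[0.643, 0.49, 0], [0, 0, 0], 0],
  ],
)

```text
time: 77.65
eef_pos: [0.4927, 0.2086, 0.1995]
tcp_rot: [0.689, 0.725, 0.0, 0.0]
wrist_force: [-0.4, -0.6, -0.3]
finger_gap: 0.129
grasp_force: 39.5
```

apply_moves(
  series=[
    [[0.2, 0.45, 0], [0, 0, 0], 0],
    [[0.417, 0.9, 0], [0, 0, 0], 0],
    [[0.417, 0.9, 0], [0, 0, 0], 0],
    [[0.417, 0.9, 0], [0, 0, 0], 0],
    [[0.417, 0.9, 0], [0, 0, 0], 0],
    [[0.417, 0.9, 0], [0, 0, 0], 0],
  ],
)

```text
time: 78.4
eef_pos: [0.5945, 0.2632, 0.2008]
tcp_rot: [0.689, 0.725, 0.0, 0.0]
wrist_force: [-0.3, 0.1, 0.1]
finger_gap: 0.131
grasp_force: 39.6
```

Run:
```python
from h import *
s=get_state();print(s["eef_pos"],s["tcp_rot"],shift([.5961,.2658,.13],[.68895,.72481,0,0]))
```

```text
[0.59453581 0.26320552 0.20079624] [6.89094151e-01 7.24671647e-01 4.01396471e-04 3.05728171e-04] (array([0.021, 0.014, 0.59 ]), array([ 0.001, -0.   , -0.   ]))
```

apply_moves(
  series=[
    [[0.021, 0.014, 0.3], [0, 0, 0], 0],
    [[0.021, 0.014, 0.55], [0, 0, 0], 0],
    [[0.021, 0.014, 0.56], [0, 0, 0], 0],
    [[0.021, 0.014, 0.56], [0, 0, 0], 0],
  ],
)

```text
time: 78.9
eef_pos: [0.597, 0.2668, 0.1341]
tcp_rot: [0.689, 0.725, 0.001, 0.0]
wrist_force: [-0.6, 0.9, -0.1]
finger_gap: 0.125
grasp_force: 39.6
```

apply_moves(
  series=[
    [[0, 0, 0.1], [0, 0, 0], 0],
    [[0, 0, 0.17], [0, 0, 0], 0],
    [[0, 0, 0.17], [0, 0, 0], 0],
  ],
)

```text
time: 79.28
eef_pos: [0.5994, 0.2673, 0.1183]
tcp_rot: [0.689, 0.725, 0.003, 0.002]
wrist_force: [-3.9, -3.6, 18.7]
finger_gap: 0.129
grasp_force: 43.0
```

Run:
```python
from h import *
s=get_state();print(s["eef_pos"],s["wrist_force"],s["torque"],shift([.5961,.2658,.077]))
```

```text
[0.59940088 0.26733545 0.1183217 ] [-3.90664322 -3.60486216 18.70453182] [-0.56611013  1.03145252  0.07679847] (array([-0.012, -0.03 ,  0.344]), None)
```

Touching the mouth's edge, about 3 mm off. Lift slightly, recentre, insert.

apply_moves(
  series=[
    [[0, 0, -0.06], [0, 0, 0], 0],
    [[-0.015, -0.03, -0.06], [0, 0, 0], 0],
    [[-0.015, -0.03, -0.06], [0, 0, 0], 0],
    [[-0.015, -0.03, -0.06], [0, 0, 0], 0],
  ],
)

```text
time: 79.78
eef_pos: [0.5926, 0.2645, 0.1189]
tcp_rot: [0.689, 0.725, -0.001, -0.0]
wrist_force: [0.4, -0.6, 1.4]
finger_gap: 0.126
grasp_force: 39.9
```

Run:
```python
from h import *
s=get_state();print(s["eef_pos"],s["wrist_force"],s["torque"],shift([.5961,.2658,.112],[.68895,.72481,0,0]))
```

```text
[0.5925566  0.26450094 0.11888842] [ 0.43600145 -0.59211668  1.43947032] [-0.05393122  0.25146374  0.03811651] (array([0.009, 0.03 , 0.057]), array([-0.001,  0.   ,  0.   ]))
```

apply_moves(
  series=[
    [[0.009, 0.028, -0.02], [0, 0, 0], 0],
    [[0.009, 0.028, -0.02], [0, 0, 0], 0],
    [[0.009, 0.028, -0.02], [0, 0, 0], 0],
    [[0.009, 0.028, -0.02], [0, 0, 0], 0],
    [[0.009, 0.028, -0.02], [0, 0, 0], 0],
  ],
)

```text
time: 80.4
eef_pos: [0.5964, 0.2659, 0.1218]
tcp_rot: [0.689, 0.725, -0.0, -0.0]
wrist_force: [-0.1, 0.9, -0.3]
finger_gap: 0.13
grasp_force: 39.8
```

apply_moves(
  series=[
    [[0, 0, 0.02], [0, 0, 0], 0],
    [[0, 0, 0.04], [0, 0, 0], 0],
    [[0, 0, 0.06], [0, 0, 0], 0],
    [[0, 0, 0.08], [0, 0, 0], 0],
    [[0, 0, 0.08], [0, 0, 0], 0],
  ],
)

```text
time: 81.03
eef_pos: [0.5982, 0.2665, 0.1182]
tcp_rot: [0.689, 0.725, 0.002, 0.001]
wrist_force: [-5.4, -3.4, 21.8]
finger_gap: 0.128
grasp_force: 45.0
```

Run:
```python
from h import *
s=get_state();print(s["eef_pos"],s["wrist_force"],s["torque"],shift([.5961,.2658,.112],[.68895,.72481,0,0]))
```

```text
[0.59817472 0.26651761 0.11824757] [-5.43031765 -3.41185961 21.83464788] [-0.57603678  1.57101847  0.09325561] (array([-0.005, -0.018,  0.052]), array([ 0.003, -0.001,  0.   ]))
```

apply_moves(
  series=[
    [[0, 0, -0.1], [0, 0, 0], 0],
    [[-0.01, -0.018, -0.1], [0, 0, 0], 0],
    [[-0.01, -0.018, -0.1], [0, 0, 0], 0],
    [[-0.01, -0.018, -0.1], [0, 0, 0], 0],
  ],
)

```text
time: 81.53
eef_pos: [0.5936, 0.2644, 0.123]
tcp_rot: [0.689, 0.725, -0.001, -0.0]
wrist_force: [0.4, 0.2, 0.1]
finger_gap: 0.133
grasp_force: 40.6
```

apply_moves(
  series=[
    [[0, 0, 0.02], [0, 0, 0], 0],
    [[0, 0, 0.04], [0, 0, 0], 0],
    [[0, 0, 0.06], [0, 0, 0], 0],
    [[0, 0, 0.08], [0, 0, 0], 0],
    [[0, 0, 0.08], [0, 0, 0], 0],
  ],
)

```text
time: 82.15
eef_pos: [0.5953, 0.265, 0.1184]
tcp_rot: [0.689, 0.725, 0.001, 0.001]
wrist_force: [-4.5, -1.7, 14.2]
finger_gap: 0.129
grasp_force: 43.9
```

Run:
```python
from h import *
s=get_state();print(s["eef_pos"],s["wrist_force"],s["torque"],shift([.5961,.2658,.112],[.68895,.72481,0,0]))
e=s["eef_pos"]
# brush centreline below the fingers vs TCP
for n in("scene","side"):
    c=read_camera(n);h=c["frame"].astype(float)
    for z in(.1,.09,.08,.07,.06):
        p=proj(c,[e[0],e[1],z]);r,x=int(round(p[1])),int(round(p[0]));print(n,z,p.round(1),cv2.cvtColor(c["frame"],cv2.COLOR_RGB2GRAY)[r,x-8:x+9])
```

```text
[0.5952823  0.26500713 0.11838345] [-4.46270008 -1.6702836  14.2277603 ] [-0.37800642  1.16949581  0.02158545] (array([0.006, 0.007, 0.053]), array([ 0.001, -0.   ,  0.   ]))
scene 0.1 [198.6 142.8] [154 152 154 156 131  92  80  92 130 151 154 152 151 152 157 157 154]
scene 0.09 [199.  145.1] [156 158 156 158 137 115 108 114 123 141 153 151 147 145 145 147 146]
scene 0.08 [199.4 147.3] [149 146 148 150 125 117 123 113 105 118 127 123 120 119 120 120 122]
scene 0.07 [199.8 149.6] [122 123 124 110  93 100 105 108 112 118 121 122 122 119 118 122 126]
scene 0.06 [200.1 151.8] [122 125 125 117 101  97 104 103  90  86  98 106 119 122 119 122 123]
side 0.1 [218.1 155.5] [148 151 152 153 148 131 107  95 108 132 148 155 156 158 157 158 156]
side 0.09 [218.2 157.7] [157 158 159 158 155 144 132 127 130 136 146 154 156 157 158 160 159]
side 0.08 [218.3 160. ] [149 146 144 143 141 130 122 120 121 124 131 137 140 140 140 141 144]
side 0.07 [218.4 162.2] [143 135 128 127 124 118 113 113 113 112 116 122 124 124 123 125 127]
side 0.06 [218.5 164.4] [142 133 128 126 122 114 107 106 105 101 104 112 118 121 123 123 123]
```

apply_moves(
  series=[
    [[0, 0, -0.1], [0, 0, 0], 0],
    [[-0.008, -0.03, -0.1], [0, 0, 0], 0],
    [[-0.008, -0.03, -0.1], [0, 0, 0], 0],
    [[-0.008, -0.03, -0.1], [0, 0, 0], 0],
  ],
)

```text
time: 82.75
eef_pos: [0.5902, 0.2633, 0.1257]
tcp_rot: [0.689, 0.725, -0.001, -0.0]
wrist_force: [-0.4, 0.2, -0.5]
finger_gap: 0.129
grasp_force: 40.6
```

Run:
```python
from h import *
s=get_state();e=s["eef_pos"];print(e,s["wrist_force"])
c=read_camera("wrist");g=cv2.cvtColor(c["frame"],cv2.COLOR_RGB2GRAY).astype(int)
print("tcp axis pts",[(z,proj(c,[e[0],e[1],z]).round(1).tolist()) for z in(.12,.1,.09,.08,.07,.06,.056)])
for z in(.1,.09,.08,.07,.06):
    r,x=[int(round(v)) for v in proj(c,[e[0],e[1],z])[::-1]];print(z,r,x,g[r,x-30:x+31:2].tolist(),c["frame"][r,x].tolist())
cv2.imwrite("pics/br.png",c["frame"][:,:,::-1])
```

```text
[0.5902052  0.26329328 0.12574689] [-0.41970402  0.20121833 -0.53143901]
tcp axis pts [(0.12, [259.0, 228.1]), (0.1, [258.9, 215.3]), (0.09, [258.9, 209.7]), (0.08, [258.9, 204.6]), (0.07, [258.9, 200.0]), (0.06, [258.8, 195.6]), (0.056, [258.8, 194.0])]
0.1 215 259 [129, 130, 130, 131, 124, 110, 104, 102, 101, 80, 31, 26, 27, 24, 26, 28, 27, 26, 26, 74, 105, 105, 104, 106, 102, 99, 99, 99, 99, 106, 108] [39, 24, 21]
0.09 210 259 [128, 118, 110, 107, 107, 108, 106, 105, 101, 87, 56, 27, 24, 23, 26, 29, 29, 25, 50, 95, 105, 108, 106, 101, 104, 104, 104, 100, 98, 100, 105] [40, 25, 18]
0.08 205 259 [107, 108, 109, 109, 107, 107, 108, 107, 105, 93, 66, 81, 89, 78, 65, 74, 89, 97, 66, 84, 106, 108, 109, 107, 105, 104, 103, 104, 100, 98, 98] [91, 71, 41]
0.07 200 259 [110, 109, 106, 108, 111, 110, 110, 107, 102, 87, 62, 64, 63, 65, 62, 62, 62, 59, 61, 90, 88, 92, 95, 99, 101, 105, 106, 104, 103, 103, 102] [76, 61, 34]
0.06 196 259 [108, 109, 108, 107, 110, 108, 110, 107, 81, 73, 83, 71, 65, 63, 62, 63, 63, 74, 92, 106, 77, 79, 88, 92, 95, 97, 99, 105, 102, 103, 102] [76, 61, 35]
```

apply_moves(
  series=[
    [[0.02, 0.049, -0.3], [0, 0, 0], 0],
    [[0.02, 0.049, -0.5], [0, 0, 0], 0],
    [[0.02, 0.049, -0.5], [0, 0, 0], 0],
    [[0.02, 0.049, -0.5], [0, 0, 0], 0],
    [[0.02, 0.049, -0.5], [0, 0, 0], 0],
  ],
)

```text
time: 83.42
eef_pos: [0.5953, 0.2657, 0.1845]
tcp_rot: [0.689, 0.725, -0.002, -0.001]
wrist_force: [0.2, -1.2, -0.5]
finger_gap: 0.124
grasp_force: 40.5
```

Run:
```python
from h import *
s=get_state();e=s["eef_pos"];print(e)
c=read_camera("wrist");g=cv2.cvtColor(c["frame"],cv2.COLOR_RGB2GRAY).astype(np.float32)
# rectified map of stand top plane z=.056: rows y from +.03 to -.03, cols x, 3 mm
print("plane map centred (.596,.2655), cols dx -24..24, rows dy +24..-36")
for dy in range(24,-39,-3):
    print("%4d"%dy,*["%4d"%cv2.getRectSubPix(g,(1,1),tuple(map(float,proj(c,[.596+dx*1e-3,.2655+dy*1e-3,.056]))))[0,0] for dx in range(-24,25,3)])
# brush: plane through the TCP axis facing camera (x vs z)
print("brush")
for z in range(0,84,6):
    print("%4d"%-z,*["%4d"%cv2.getRectSubPix(g,(1,1),tuple(map(float,proj(c,[e[0]+dx*1e-3,e[1],e[2]-z*1e-3]))))[0,0] for dx in range(-16,17,2)])
```

```text
[0.59532893 0.26571626 0.1844761 ]
plane map centred (.596,.2655), cols dx -24..24, rows dy +24..-36
  24   95  103  102  103  100  102  103  101  103  110  113  110  103  105  108   98   97
  21  104  101  103  102  102  103  103  103  104  111  111  106  103  109  102   97  101
  18  102  103  102  102  102  103  103  103  102  108  108  103  109  105   97   99  103
  15  102  104  104  103  103  102  101  103  101  102  101  104  109   99   98  102  104
  12  104  103  103  105  103  102  103  105  102  105   99   99  100   97  101  105  100
   9  103  102  104  104  103   95   83  102  103  102   66   80   91  100  106  102   98
   6  104  104  104  104  104   80   41   55   67   55   43   59   89  102  103   99   99
   3  104  105  103  105  104   86   41   44   46   45   42   62   91  103  100   98   95
   0  105  105  104  105  104   98   54   51   48   46   47   82   96  101   98   98   94
  -3  105  104  104  105  102   68   66   64   67   57   68   93  100  100  100   94  101
  -6  103  105  105  104   91   62   67   62   69   58   64   99  101  100   96   98  104
  -9  104
[... 1456 characters left out ...]
  130  104   54   24   26   27   23   58   99  109  120  118  120  121
 -42  127  123  126  128   97   84   54   33   32   56   88   96  106  111  120  120  120
 -48  126  122  126  125   69   58   77   88   89   79   57   91  103  105  111  119  119
 -54  124  123  125  109   76   58   60   62   60   55   55   96   98  105  106  110  117
 -60  121  114  105   90   81   62   60   60   59   57   65   83   90  101  105  107  111
 -66  107  100   99   74   82   79   65   62   63   68   83  100   91   94  103  105  106
 -72  102  100   98   70   93   84   82   83   82   85   80   79   93   95   98  104  105
 -78  102  101   98   69   61   73   89   91   79  100   78   63   93   97   94  100  104
```

Run:
```python
from h import *
import pickle
pickle.dump(({n:read_camera(n) for n in("scene","side","wrist")},get_state()["eef_pos"]),open("b1.pkl","wb"))
```

apply_moves(
  series=[
    [[-0.3, -0.4, 0], [0, 0, 0], 0],
    [[-0.6, -0.8, 0], [0, 0, 0], 0],
    [[-0.6, -0.8, 0], [0, 0, 0], 0],
    [[-0.6, -0.8, 0], [0, 0, 0], 0],
  ],
)

```text
time: 84.12
eef_pos: [0.5049, 0.1896, 0.1872]
tcp_rot: [0.689, 0.725, 0.001, 0.0]
wrist_force: [-0.2, 0.6, -0.2]
finger_gap: 0.131
grasp_force: 40.5
```

Run:
```python
from h import *
import pickle
A,e=pickle.load(open("b1.pkl","rb"))
from scipy.optimize import least_squares
obs={}
for n in("scene","side"):
    b=read_camera(n)["frame"].astype(float);d=np.abs(A[n]["frame"].astype(float)-b).sum(2)
    c=A[n];p0=proj(c,e-[0,0,.028]);p1=proj(c,e-[0,0,.095])
    for r in range(int(p0[1]),int(p1[1])+1):
        t=(r-p0[1])/(p1[1]-p0[1]);x=p0[0]+t*(p1[0]-p0[0]);xs=np.arange(int(x)-9,int(x)+10);w=d[r,xs];w=np.clip(w-25,0,None)
        print(n,r,"pred %.1f"%x,"c %.1f"%((w*xs).sum()/max(w.sum(),1)),"sum",int(w.sum()),d[r,xs].astype(int).tolist())
```

```text
scene 128 pred 196.2 c 190.6 sum 548 [79, 86, 71, 155, 149, 67, 23, 59, 73, 34, 8, 6, 5, 2, 3, 6, 5, 4, 2]
scene 129 pred 196.4 c 192.0 sum 890 [84, 93, 66, 139, 157, 66, 124, 155, 134, 107, 40, 1, 14, 6, 4, 4, 3, 1, 10]
scene 130 pred 196.5 c 192.9 sum 1026 [65, 103, 88, 72, 110, 73, 161, 169, 204, 178, 78, 6, 12, 4, 6, 6, 2, 4, 0]
scene 131 pred 196.7 c 192.2 sum 746 [84, 76, 108, 65, 109, 73, 95, 124, 116, 120, 51, 6, 4, 4, 7, 5, 3, 5, 3]
scene 132 pred 196.9 c 190.9 sum 565 [115, 67, 89, 66, 128, 131, 19, 50, 61, 83, 13, 12, 3, 1, 3, 9, 5, 8, 3]
scene 133 pred 197.0 c 191.1 sum 366 [63, 102, 76, 81, 98, 44, 46, 17, 18, 56, 25, 6, 1, 3, 9, 2, 3, 3, 3]
scene 134 pred 197.2 c 192.8 sum 572 [52, 96, 109, 83, 96, 47, 13, 99, 119, 91, 30, 4, 2, 0, 3, 3, 6, 10, 2]
scene 135 pred 197.3 c 192.8 sum 816 [71, 149, 142, 81, 76, 50, 106, 124, 126, 119, 47, 2, 4, 2, 2, 2, 2, 5, 8]
scene 136 pred 197.5 c 192.4 sum 1088 [70, 156, 229, 175, 112, 52, 147, 130, 127, 124, 41, 4, 3, 3, 4, 2, 2, 2, 2]
scene 137 pred 197.7 c 191.9 sum 1259 [75, 162, 294, 291, 163, 33, 141, 123, 117, 98, 37, 3, 0, 1, 6,
[... 1737 characters left out ...]
, 2, 0, 3, 0, 18, 45, 70, 74, 60, 40, 23, 5, 2, 0, 2, 0, 3, 1]
side 151 pred 217.9 c 215.6 sum 13 [5, 1, 0, 0, 0, 6, 16, 30, 33, 23, 10, 3, 1, 1, 1, 1, 1, 1, 3]
side 152 pred 218.0 c 0.0 sum 0 [3, 1, 1, 2, 0, 1, 1, 4, 6, 7, 2, 1, 1, 2, 0, 2, 1, 4, 1]
side 153 pred 218.0 c 0.0 sum 0 [6, 3, 0, 2, 3, 4, 0, 1, 1, 1, 0, 2, 1, 2, 1, 1, 0, 1, 2]
side 154 pred 218.0 c 0.0 sum 0 [0, 1, 1, 1, 1, 1, 1, 0, 1, 2, 2, 1, 1, 0, 1, 0, 1, 3, 2]
side 155 pred 218.1 c 0.0 sum 0 [1, 0, 1, 1, 1, 0, 0, 1, 2, 0, 1, 0, 1, 1, 0, 1, 1, 0, 1]
side 156 pred 218.1 c 0.0 sum 0 [2, 0, 2, 1, 3, 0, 0, 0, 1, 2, 0, 0, 2, 2, 0, 0, 2, 0, 1]
side 157 pred 218.2 c 0.0 sum 0 [2, 0, 0, 4, 1, 1, 1, 1, 1, 2, 1, 2, 1, 3, 0, 0, 3, 1, 0]
```

The brush has shifted in the grip: its tip is about 1.8 mm to −x and 4.7 mm to +y of the TCP. I'll insert with TCP at (0.598, 0.261).

Run:
```python
from h import *
print(shift([.598,.261,.135],[.68895,.72481,0,0]))
```

```text
(array([0.55 , 0.796, 0.44 ]), array([ 0.001, -0.   ,  0.   ]))
```

apply_moves(
  series=[
    [[0.3, 0.4, 0], [0, 0, 0], 0],
    [[0.55, 0.796, 0], [0, 0, 0], 0],
    [[0.55, 0.796, 0.2], [0, 0, 0], 0],
    [[0.55, 0.796, 0.44], [0, 0, 0], 0],
    [[0.55, 0.796, 0.44], [0, 0, 0], 0],
    [[0.55, 0.796, 0.44], [0, 0, 0], 0],
  ],
)

```text
time: 84.98
eef_pos: [0.5974, 0.2609, 0.1347]
tcp_rot: [0.689, 0.725, 0.001, 0.0]
wrist_force: [-0.5, 0.3, 1.1]
finger_gap: 0.127
grasp_force: 40.5
```

apply_moves(
  series=[
    [[0, 0, 0.05], [0, 0, 0], 0],
    [[0, 0, 0.1], [0, 0, 0], 0],
    [[0, 0, 0.14], [0, 0, 0], 0],
    [[0, 0, 0.17], [0, 0, 0], 0],
    [[0, 0, 0.2], [0, 0, 0], 0],
    [[0, 0, 0.2], [0, 0, 0], 0],
  ],
)

```text
time: 85.72
eef_pos: [0.5962, 0.2601, 0.1094]
tcp_rot: [0.689, 0.725, -0.0, -0.0]
wrist_force: [0.3, -0.3, 0.1]
finger_gap: 0.127
grasp_force: 40.4
```

Run:
```python
from h import *
s=get_state();print(s["eef_pos"],s["wrist_force"],s["torque"],shift([.598,.261,.08],[.68895,.72481,0,0]))
```

```text
[0.59621453 0.26008456 0.10944827] [ 0.26305282 -0.33610857  0.10884271] [ 0.01492404 -0.04797961  0.04682636] (array([0.007, 0.015, 0.245]), array([-0.,  0., -0.]))
```

It has entered freely. Continuing down.

apply_moves(
  series=[
    [[0, 0, 0.06], [0, 0, 0], 0],
    [[0, 0, 0.12], [0, 0, 0], 0],
    [[0, 0, 0.18], [0, 0, 0], 0],
    [[0, 0, 0.22], [0, 0, 0], 0],
    [[0, 0, 0.22], [0, 0, 0], 0],
  ],
)

```text
time: 86.35
eef_pos: [0.5962, 0.2602, 0.0828]
tcp_rot: [0.689, 0.725, -0.0, -0.0]
wrist_force: [0.1, 1.3, -1.1]
finger_gap: 0.126
grasp_force: 40.4
```

apply_moves(
  series=[
    [[0, 0, 0.03], [0, 0, 0], 0],
    [[0, 0, 0.05], [0, 0, 0], 0],
    [[0, 0, 0.05], [0, 0, 0], 0],
    [[0, 0, 0.05], [0, 0, 0], 0],
  ],
)

```text
time: 86.85
eef_pos: [0.5963, 0.2602, 0.0774]
tcp_rot: [0.689, 0.725, -0.0, -0.0]
wrist_force: [0.3, 0.2, -0.3]
finger_gap: 0.128
grasp_force: 40.4
```

Run:
```python
from h import *
s=get_state();print(s["eef_pos"],s["wrist_force"],s["torque"])
```

```text
[0.59629107 0.26020537 0.07743231] [ 0.29088955  0.15953693 -0.33237075] [ 0.06956753 -0.11843781  0.00336566]
```

apply_moves(
  series=[
    [[0, 0, 0.015], [0, 0, 0], 0],
    [[0, 0, 0.025], [0, 0, 0], 0],
    [[0, 0, 0.025], [0, 0, 0], 0],
  ],
)

```text
time: 87.22
eef_pos: [0.5963, 0.2602, 0.0743]
tcp_rot: [0.689, 0.725, -0.0, -0.0]
wrist_force: [-0.5, 0.3, -0.1]
finger_gap: 0.126
grasp_force: 40.4
```

apply_moves(
  series=[
    [[0, 0, 0.015], [0, 0, 0], 0],
    [[0, 0, 0.02], [0, 0, 0], 0],
    [[0, 0, 0.02], [0, 0, 0], 0],
  ],
)

```text
time: 87.6
eef_pos: [0.5963, 0.2602, 0.0719]
tcp_rot: [0.689, 0.725, -0.0, -0.0]
wrist_force: [1.3, 0.8, -1.2]
finger_gap: 0.127
grasp_force: 40.4
```

apply_moves(
  series=[
    [[0, 0, 0.02], [0, 0, 0], 0],
    [[0, 0, 0.02], [0, 0, 0], 0],
  ],
)

```text
time: 87.85
eef_pos: [0.5962, 0.2602, 0.0694]
tcp_rot: [0.689, 0.725, -0.0, -0.0]
wrist_force: [1.0, 1.2, -1.8]
finger_gap: 0.124
grasp_force: 40.4
```

apply_moves(
  series=[
    [[0, 0, 0.02], [0, 0, 0], 0],
    [[0, 0, 0.02], [0, 0, 0], 0],
  ],
)

```text
time: 88.1
eef_pos: [0.597, 0.2605, 0.069]
tcp_rot: [0.689, 0.725, 0.001, 0.0]
wrist_force: [-1.5, -0.3, 6.8]
finger_gap: 0.128
grasp_force: 41.6
```

apply_moves(
  series=[
    [[0, 0, 0.02], [0, 0, 0], 0],
    [[0, 0, 0.02], [0, 0, 0], 0],
  ],
)

```text
time: 88.35
eef_pos: [0.5976, 0.2608, 0.0689]
tcp_rot: [0.689, 0.725, 0.001, 0.001]
wrist_force: [-4.1, -0.4, 15.7]
finger_gap: 0.127
grasp_force: 43.5
```

apply_moves(
  series=[
    [[0, 0, 0.02], [0, 0, 0], 0],
    [[0, 0, 0.02], [0, 0, 0], 0],
  ],
)

```text
time: 88.6
eef_pos: [0.5983, 0.2612, 0.0687]
tcp_rot: [0.689, 0.725, 0.002, 0.001]
wrist_force: [-6.8, -2.2, 24.0]
finger_gap: 0.127
grasp_force: 46.3
```

Run:
```python
from h import *
s=get_state();print(s["eef_pos"],s["wrist_force"],s["torque"])
```

```text
[0.59827282 0.26121419 0.06871998] [-6.80727749 -2.18810918 24.01888862] [-0.4839237   1.78286805  0.09497005]
```

Floor contact is at 0.069, so the brush slid up about 7 mm in the grip during the bottoming strokes. That means each stroke did touch the floor. Relieving the load, releasing and retreating.

apply_moves(
  series=[
    [[0, 0, -0.03], [0, 0, 0], 0],
    [[0, 0, -0.055], [0, 0, 0], 0],
    [[0, 0, -0.055], [0, 0, 0], 0],
    [[0, 0, -0.055], [0, 0, 0], 50],
    [[0, 0, -0.055], [0, 0, 0], 60],
    [[0, 0, -0.055], [0, 0, 0], 60],
    [[0, 0, -0.055], [0, 0, 0], 60],
  ],
)

```text
time: 89.48
eef_pos: [0.5962, 0.2601, 0.0688]
tcp_rot: [0.689, 0.725, -0.0, -0.0]
wrist_force: [0.5, 0.5, -0.8]
finger_gap: 0.6
grasp_force: 0.0
```

apply_moves(
  series=[
    [[0, 0, -0.2], [0, 0, 0], 60],
    [[0, 0, -0.5], [0, 0, 0], 60],
    [[0, 0, -0.9], [0, 0, 0], 60],
    [[0, 0, -1], [0, 0, 0], 60],
    [[0, 0, -1], [0, 0, 0], 60],
  ],
)

```text
time: 90.1
eef_pos: [0.597, 0.2604, 0.1902]
tcp_rot: [0.689, 0.725, 0.001, 0.001]
wrist_force: [1.0, -0.3, -0.3]
finger_gap: 0.601
grasp_force: 0.0
```

apply_moves(
  series=[
    [[-0.3, -0.5, -0.3], [0, 0, 0], 60],
    [[-0.6, -0.9, -0.5], [0, 0, 0], 60],
    [[-0.6, -0.9, -0.5], [0, 0, 0], 60],
    [[-0.6, -0.9, -0.5], [0, 0, 0], 60],
  ],
)

```text
time: 90.6
eef_pos: [0.4916, 0.1824, 0.2482]
tcp_rot: [0.689, 0.725, -0.0, -0.0]
wrist_force: [0.3, 0.3, 0.5]
finger_gap: 0.601
grasp_force: 0.0
```

Run:
```python
from h import *
from lev import lev
s=get_state();print(s["eef_pos"],s["wrist_force"])
for nm in("scene","side"):
    c=read_camera(nm);g=cv2.cvtColor(c["frame"],cv2.COLOR_RGB2GRAY).astype(np.float32)
    for z in(.08,.1,.12,.14,.15):
        p=proj(c,[.5965,.2655,z]);r,x=int(round(p[1])),int(round(p[0]));print(nm,z,p.round(1),g[r,x-7:x+8].astype(int))
    for k,x,h in(("short",.0677,.062),("med",-.0011,.074),("tall",-.0693,.086)):
        best=[]
        for dx in np.arange(-6,6.1,2)*1e-3:
            for dy in np.arange(-6,6.1,2)*1e-3:
                t=np.linspace(0,2*np.pi,40,endpoint=False)
                f=lambda r:np.mean([cv2.getRectSubPix(g,(1,1),tuple(map(float,proj(c,W(x+dx+r*np.cos(a),dy+r*np.sin(a),h)))))[0,0] for a in t])
                best.append((f(.019)-.5*f(.0155)-.5*f(.0245),dx,dy))
        print(k,tuple(np.round(max(best),4)))
lev(("scene","side"))
```

```text
[0.49157878 0.18241925 0.24823746] [0.33788906 0.25887829 0.49065736]
scene 0.08 [199.6 147.1] [147 148 147 127  80  35  46 100 125 123 122 119 120 122 123]
scene 0.1 [198.8 142.5] [153 152 156 158 112  46  37  82 132 153 155 150 154 153 155]
scene 0.12 [198.  137.9] [147 146 145 152 114  52  41  74 130 154 149 149 149 151 147]
scene 0.14 [197.2 133.1] [ 57  68  80  84  70  43  45  59 120 149 147 147 145 147 148]
scene 0.15 [196.8 130.7] [ 60  58  59  58  50  42  53  80 104 115 129 141 145 147 151]
short (np.float64(17.6678), np.float64(0.0), np.float64(0.002))
med (np.float64(21.4424), np.float64(0.002), np.float64(0.0))
tall (np.float64(19.928), np.float64(0.002), np.float64(0.0))
side 0.08 [218.5 159.8] [146 144 143 143 136 110  74  65  92 120 136 140 139 141 141]
side 0.1 [218.3 155.3] [150 153 153 149 133 102  69  77 114 143 154 157 158 157 158]
side 0.12 [218.1 150.7] [ 70  70  73  79  78  66  57  73 100 124 137 142 145 148 149]
side 0.14 [217.9 146.1] [ 64  63  64  62  56  51  53  58  61  61  62  70  87  99 104]
side 0.15 [217.8 143.8] [ 67  67  67  66  61  57  56  61  63  64  64  71  86 101 109]
short (np.float64(12.7819), np.float64(-0.002), np.float64(0.002))
med (np.float64(6.633), np.float64(0.002), np.float64(0.002))
tall (np.float64(6.6191), np.float64(0.0), np.float64(0.0))
scene [127, 126, 124, 125, 124, 124, 126, 128, 128, 130, 131, 130, 127, 124, 124, 92, 15, 17]
side [137, 137, 136, 135, 134, 134, 136, 137, 138, 140, 141, 142, 143, 142, 129, 84, 35, 10]
```

The brush is back in its stand, the pots are unmoved in the clamp and the lever is home. Handing in.

```bash
python3 -c "
from plant import *
print(finish_job())"
```

```text
the job is handed in; nothing more can be done
None
```

I handed the job in: all three pots are clamped upright, each was brushed to floor level (short, then medium, then tall), and the brush is back in its stand. Nut and lever are at about 4.4 and 1.5 rad by camera estimate. I couldn't read the clamping force. The brush slid about 7 mm up in the grip, so floor contact in the medium and tall pots is inferred.

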